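Put the spice jar away in the seasoning cabinet

TASK

Swing the little seasoning cabinet's door wide open by its bar handle, slide the slim spice jar that stands on the worktop foot first all the way down into the empty slanted sleeve inside, and then swing the door fully shut again. Do not knock over or shove the wide jar and the shaker that stand near it.

Things in the scene. Friction and masses are not known exactly. Their poses are not given: they have to be found in the camera images.
- cabinet: small light-wood cabinet fixed on the worktop, 104 deep (x) x 220 wide (y) x 200 high (z) mm, boards 10 mm; origin: centre of its underside; its open front faces its own -x (towards the robot) and is covered by the door; roof underside 190 mm above the worktop, inner floor 12 mm; behind the door two slanted sleeves stand side by side, 94 mm apart, one empty and one holding another jar
- cab_door (a joint): cabinet door's hinge angle, rad: 0 shut, grows as the door swings out towards the robot, at most 2.1; stays where it is left; starts shut or slightly ajar. The hinge line is vertical at the cabinet's left (+y) front corner. The door is a light-wood tray 216 wide, 193 high, 38 mm deep (10 mm panel with a 28 mm rim that faces the cabinet), its top 197 mm above the worktop
- cab_door_hinge (a point): point on the door's vertical hinge line, 100 mm above the worktop; its axes turn with the door: seen from the hinge the door extends along its own -y, the outer side is its own -x
- cab_door_handle (a point): grip point on the door's vertical steel bar handle: bar diameter 11 mm, from 84 to 190 mm above the worktop, held by two posts at 104 and 144 mm so that its top 40 mm stand free, 35 mm in front of the outer panel face (30 mm clear behind it), 182 mm from the hinge line along the door (and 73 mm in front of it); this point is on the bar's axis 175 mm above the worktop; axes as cab_door_hinge
- sleeve: the empty steel sleeve on its wooden cradle, fixed in the cabinet (in the left or the right place); origin on the cabinet's inner floor right under the sleeve's seat; the tube, 51 mm outer diameter, leans 40 degrees from vertical towards its own -x (the robot); round bore 45 mm wide, 55 mm deep, with a belled mouth 58 mm wide
- sleeve_seat (a point): centre of the bottom of the empty sleeve's bore, where the centre of the jar's foot comes to rest
- sleeve_mouth (a point): centre of the empty sleeve's mouth, 55 mm from the seat along the sleeve's axis
- sleeve_cap (a point): the point on the empty sleeve's axis 105 mm from the seat, where the centre of the jar's lid top lies once the jar is home
- sleeve_full: the other sleeve, fixed, with another jar of the same size already in it; origin as for the empty one
- spice_jar: the jar to put away: round glass spice jar with a printed paper label and a dark lid with a reddish top, diameter 41 mm, height 105 mm, 0.11 kg, standing upright on the worktop, slimmer and taller than the two things near it (not one of those on the ledge at the back); origin: centre of its foot, z up along its axis
- spice_jar_top (a point): centre of the top of the spice jar's lid
- wide_jar: bystander: short wide glass jar with a grey lid, diameter 54 mm, height 85 mm; origin: centre of its foot
- shaker: bystander: grey shaker with a domed top, diameter 44 mm, height 90 mm; origin: centre of its foot
Mind the look-alikes: they are no part of the job. What is shaped like the spice_jar but blue, red or turquoise is not meant.

How it is judged:
By the outcome, as a careful person would: the job done as asked, in the order asked, and still so for the second after the job is handed in, with the robot touching nothing.
It also fails if it takes over 72 s, if anything falls off the work surface, if the arm or the gripper's body presses on something with over 40 N, if the wrist force passes 120 N, or if a joint passes its speed limit or range.

ROBOT

A 6-joint arm with a two-finger parallel gripper is mounted at the origin on a cart in front of the work surface, level with it; the furniture and walls round the work are solid. World frame = base frame: x ahead of the robot, y to its left, z up, the work surface at z = 0. Lengths are in m, angles in rad, forces in N, time in s.
With the tool pointing down it reaches from about 0.225 to 0.875 m from the base axis. Payload 3.4 kg.
Tool frame: the origin (TCP) lies at the very end of the fingers, on their centre line; the grasp point (between the pads) lies 19 mm behind it (grip_depth is the distance from the TCP to the grasp point, in m); x points along the fingers, z is the direction in which the jaws open and shut, and the axes are right-handed (so a half turn about x gives the same grasp; the last joint's range is limited). The gripper opens to 85 mm and grips with 20 to 120 N. Pads are 22 mm wide; open, the fingers measure 114 mm over their backs; the gripper's body (76 mm by 85 mm) begins 54 mm behind the grasp point. The pads swing forward as they close: fully open they stand 13 mm farther back than shut.
Start: joints at [1.024, 0.276, 1.505, -0, 1.361, -0.121], TCP at [0.238, 0.524, 0.231] pointing down, gripper open.
Joint ranges: [-2.89, 2.89], [-0.75, 2.08], [0.22, 2.7], [-1.18, 4.32], [0.11, 2.71], [-2.7, 2.7]. Speed limits (rad/s): [2.57, 2.57, 3.14, 3.14, 3.14, 3.14].

INTERFACE

Orientations are given as a unit quaternion [w, x, y, z].
In Python, from rig import get_state, get_image, sign_off, grip_depth gives the robot as it stands. The module is installed in compiled form; this text tells all that it offers.
- The arm moves only by the tool arm_command, never from a script. Its argument "series" is a list of rows, each an object with "dp": the shift along the tool's x, y, z scaled (see below), a list of three; "angular": the turn, a rotation vector about the tool's x, y, z scaled (see below), a list of three; "gripper": the finger opening in mm, from 0 to 85.4. A call has exactly 8 rows; each row shifts and turns the pose as measured when the row begins, along the tool's axes as they then stand; what a row does not reach is not made up. The controller multiplies each number of a shift by 0.12 m and each number of a turn by 90 degrees. A row lasts 1/8 s, in which the tool goes at most 62.5 mm and 10.7 degrees, less where a joint would pass 70% of its speed; a pose out of reach is approached as far as the arm can. A call with a number of a shift or a turn outside -1 to 1 is refused whole. A call with a gripper value outside its range is refused whole. The fingers move at their own pace and stop on an object; "grip_force" is the grip in N (left out, the last holds). Time passes only in rows, so rows that do not move let the fingers close, or fill a call up. It gives the time, the measured TCP pose, the force and the opening at its end, in the units of the state.
- get_state(): the state, without advancing time (a new reading comes with each control period).
- get_image(name): name is "scene" or "side" or "wrist"; returns a dict with "image" (384x512x3 uint8, blue, green, red), "depth" (384x512 float32, m along the optical axis (not along the pixel's ray), 0 where there is no reading), "mtx" (3x3 intrinsics, pixels), "view" (4x4, takes a point from world to camera coordinates); the wrist camera has in their place "mount" (4x4, takes a point from camera to tool coordinates, whose origin is the TCP and whose axes are the tool frame's). Camera axes: x right, y up, looking along -z (the intrinsics and any distortion apply to the point x, -y, -z); pixel columns grow to the right and rows downward; lengths in m; the calibration is good to about 2 mm. The wrist camera is an equidistant fisheye: a pixel r from the principal point sees the ray r / f radians off the axis. A picture is of the moment at which its call begins: read the wrist's pose just before it.
- sign_off(): hands the job in, once; it reports no verdict.
The state is a dict: "clock": time; "qpos": joint angles; "qd": joint speeds; "effort": joint torques, N m; "position": TCP position; "ee_rot": TCP orientation; "contact_force": force on the tool from outside, world axes, zero at the start; "moment": the same for the moment, N m; "width": finger opening in m.
Only numpy, scipy, OpenCV 4.12 (cv2) and the standard library are available. Lean on these libraries where they do the work, as an engineer would, in place of code of your own. Each camera call takes 0.05 s, during which the arm holds its last target. There are 200 camera calls.

## Working session

There is one attempt and no reset: what is moved stays moved. The work goes in short steps, Python scripts to look and compute and a tool call to move; the robot and the scene stay as the last step left them, time stands still between calls to the robot, and variables do not carry over. Pictures are saved under pics/ and viewed, about 8 in all and at most 12, crops included, and the job is handed in when it is done.

Besides the shell and the picture viewer there is one more tool, called by a JSON object that holds its "api" and its "payload", one argument or row to a line. arm_command: Moves the arm, as the interface text tells. Its arguments: {"type":"object","properties":{"series":{"type":"array","items":{"type":"object","properties":{"dp":{"type":"array","items":{"type":"number"}},"angular":{"type":"array","items":{"type":"number"}},"gripper":{"type":"number"}}}},"grip_force":{"type":"number"}},"required":["series"]}

```bash
mkdir -p pics; ls
cat > h.py <<'E'
import numpy as np, cv2
from rig import get_state, get_image, sign_off, grip_depth
from scipy.spatial.transform import Rotation as R
def rot(q): return R.from_quat([q[1],q[2],q[3],q[0]])
def cloud(d):
    """world points HxWx3 for scene/side"""
    K=np.array(d['mtx']);V=np.linalg.inv(np.array(d['view']));D=d['depth'];h,w=D.shape
    u,v=np.meshgrid(np.arange(w),np.arange(h))
    p=np.stack([(u-K[0,2])/K[0,0]*D,-(v-K[1,2])/K[1,1]*D,-D,np.ones_like(D)],-1)
    P=(p@V.T)[...,:3];P[D==0]=np.nan
    return P
def show():
    s=get_state();r=rot(s['ee_rot'])
    print('t',s['clock'],'p',np.round(s['position'],4),'F',np.round(s['contact_force'],1),'w',s['width'],'q',np.round(s['qpos'],3));print(np.round(r.as_matrix(),3))
    return s,r
E
python3 - <<'E'
from h import *
show();print(grip_depth)
for n in('scene','side'):
    d=get_image(n);cv2.imwrite(f'pics/{n}1.png',cv2.resize(d['image'],(800,600)))
    np.savez(f'{n}1.npz',**d);V=np.linalg.inv(np.array(d['view']));print(n,V[:3,3],-V[:3,2])
E
```

```text
pics
t 0.0 p [0.2372 0.5232 0.2304] F [0.7 0.2 0.1] w 0.08562247313158028 q [ 1.024  0.277  1.506 -0.     1.361 -0.121]
[[-0.001 -0.911  0.413]
 [-0.002  0.413  0.911]
 [-1.     0.    -0.002]]
0.0187
scene [1.13701943 0.14305776 0.96218908] [-0.52717968 -0.24944445 -0.81231709]
side [1.04971851 0.30995446 0.84991231] [-0.49300355 -0.43776285 -0.75187179]
```

View pics/scene1.png

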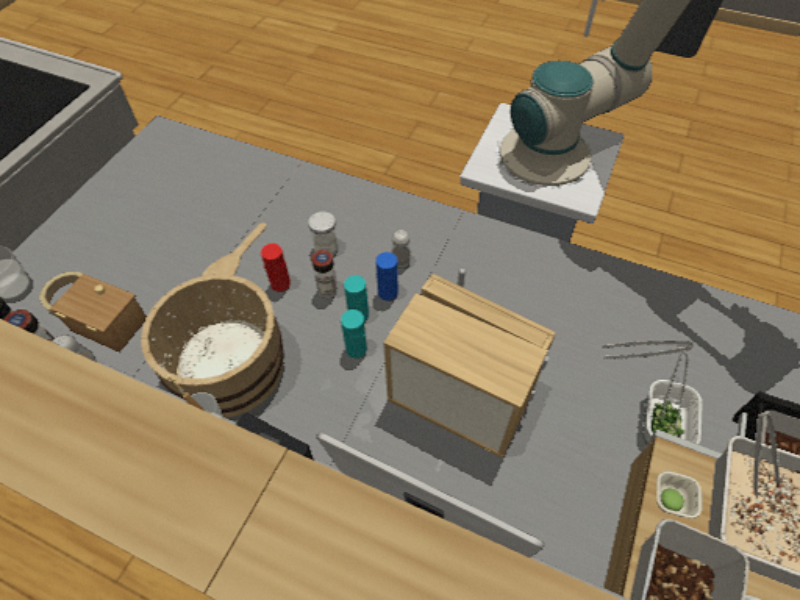

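View pics/side1.png

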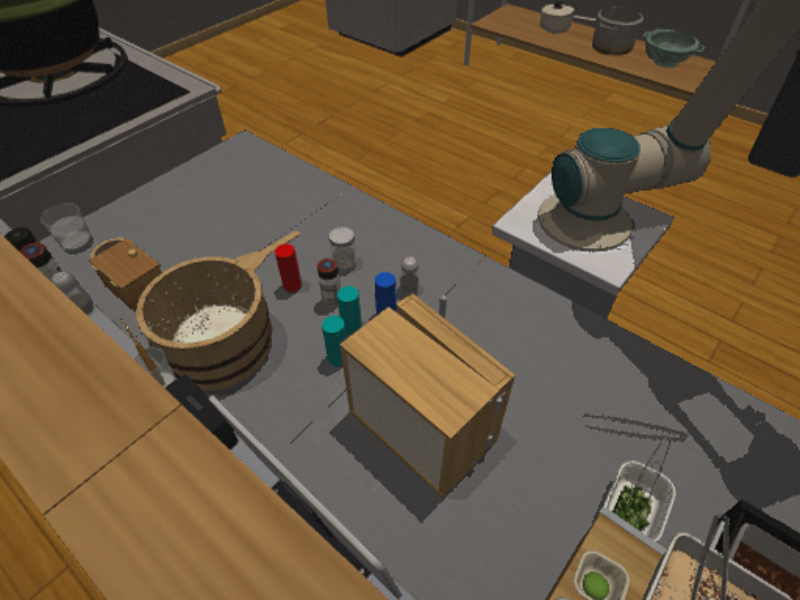

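Scene picture (800x600): the candidates are red cylinder (275,268), glass jar with dark lid and reddish top (322,270), blue (387,275), two teal (355,298) and (353,333), wide jar (322,232), shaker (400,245), and ledge jars (20,320). By the description I choose (322,270). The cabinet roof is at about (470,345), the door is slightly ajar, and the handle tip is at (461,275). The side picture agrees.

```bash
cat > m1.py <<'E'
from h import *
for n in('scene','side'):
    d=dict(np.load(f'{n}1.npz'));P=cloud(d)
    # roof of cabinet
    m=(abs(P[...,2]-0.2)<0.008)&(P[...,0]>0.2)&(P[...,0]<0.8)&(abs(P[...,1])<0.5)
    nl,lab,st,c=cv2.connectedComponentsWithStats(m.astype(np.uint8))
    for i in range(1,nl):
        if st[i,4]>150:
            q=P[lab==i];r=cv2.minAreaRect((q[:,:2]*1000).astype(np.float32));print(n,'comp',st[i],'z',np.round(np.nanmedian(q[:,2]),4),'rect',np.round(r[0],1),np.round(r[1],1),round(r[2],1));print(np.round(cv2.boxPoints(r)))
    for nm,(u,v) in dict(scene=dict(spice=(322,257),wide=(321,218),shaker=(401,237),red=(273,250),blue=(387,259),tealA=(356,284),tealB=(353,318),hand=(461,270)),side=dict(spice=(328,266),wide=(342,234),shaker=(409,264),red=(287,250),blue=(386,279),tealA=(348,294),tealB=(333,324),hand=(443,298)))[n].items():
        u=int(u*.64);v=int(v*.64);w=P[v-8:v+9,u-8:u+9].reshape(-1,3);z=np.nanmax(np.where(np.abs(w-P[v,u]).max(1)[:,None]<.05,w,np.nan)[:,2]);t=w[(w[:,2]>z-.01)]
        print(n,nm,'at',np.round(P[v,u],3),'top mean',np.round(np.nanmean(t,0),3),'ext',np.round(np.nanmin(t,0),3),np.round(np.nanmax(t,0),3),len(t))
d=dict(np.load('scene1.npz'))
cv2.imwrite('pics/crop1.png',cv2.resize(d['image'][130:250,150:310],(800,600),interpolation=cv2.INTER_CUBIC))
E
python3 m1.py
```

```text
scene comp [ 245  175  110   87 5017] z 0.2009 rect [668.3  41.3] [221.9 155.5] 84.1
[[579. -61.]
 [734. -77.]
 [757. 144.]
 [602. 160.]]
scene comp [461 277  25  60 252] z 0.1955 rect [731.5 434.8] [133.9  41.4] 2.6
[[664. 452.]
 [666. 411.]
 [799. 417.]
 [797. 459.]]
scene spice at [ 0.561 -0.282  0.107] top mean [ 0.565 -0.282  0.106] ext [ 0.543 -0.302  0.102] [ 0.584 -0.263  0.112] 129
scene wide at [ 0.459 -0.343  0.087] top mean [ 0.468 -0.338  0.087] ext [ 0.442 -0.366  0.082] [ 0.493 -0.313  0.091] 176
scene shaker at [ 0.444 -0.175  0.09 ] top mean [ 0.441 -0.177  0.088] ext [ 0.426 -0.191  0.083] [ 0.455 -0.164  0.093] 60
scene red at [ 0.585 -0.376  0.107] top mean [ 0.589 -0.377  0.106] ext [ 0.568 -0.397  0.101] [ 0.608 -0.358  0.11 ] 125
scene blue at [ 0.515 -0.172  0.105] top mean [ 0.523 -0.17   0.107] ext [ 0.502 -0.189  0.101] [ 0.541 -0.151  0.111] 130
scene tealA at [ 0.59  -0.199  0.105] top mean [ 0.594 -0.199  0.106] ext [ 0.573 -0.22   0.101] [ 0.614 -0.181  0.111] 142
scene tealB at [ 0.661 -0.169  0.11 ] top mean [ 0.664 -0.169  0.106] ext [ 0.643 -0.19   
[... 700 characters left out ...]
0.088] top mean [ 0.439 -0.177  0.086] ext [ 0.424 -0.191  0.08 ] [ 0.451 -0.165  0.09 ] 58
side red at [ 0.586 -0.374  0.108] top mean [ 0.588 -0.378  0.105] ext [ 0.567 -0.399  0.1  ] [ 0.606 -0.36   0.109] 103
side blue at [ 0.518 -0.17   0.106] top mean [ 0.522 -0.17   0.104] ext [ 0.502 -0.192  0.098] [ 0.54  -0.152  0.108] 126
side tealA at [ 0.593 -0.201  0.106] top mean [ 0.593 -0.199  0.105] ext [ 0.569 -0.22   0.099] [ 0.613 -0.18   0.109] 129
side tealB at [ 0.661 -0.17   0.107] top mean [ 0.663 -0.17   0.105] ext [ 0.642 -0.19   0.099] [ 0.683 -0.152  0.109] 145
side hand at [ 0.551 -0.018  0.189] top mean [ 0.577 -0.015  0.194] ext [ 0.547 -0.019  0.189] [ 0.59  -0.011  0.199] 7
```

View pics/crop1.png

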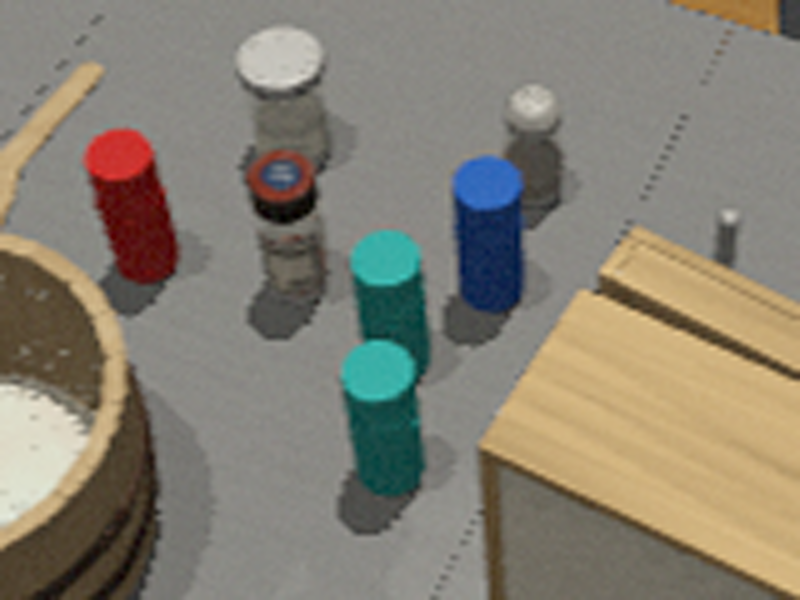

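The crop confirms the choice: the jar with dark lid and reddish-blue top is at (282,180) in the crop, top 0.105 m, at about (0.564,-0.282). The cabinet's yaw is about -5.8°, its hinge is at about (0.652,0.152) and the handle at about (0.551,-0.018). That is 198 mm from the hinge against 196 expected, so the door is at about 0.06 rad.

```bash
cat >> h.py <<'E'
import json
def down(phi):
    c,s=np.cos(np.radians(phi)),np.sin(np.radians(phi))
    return R.from_matrix(np.array([[0,-s,c],[0,c,s],[-1,0,0]]))
def plan(wps,pos=None,r=None,dec=3):
    """wps: list of (pos, Rotation, nrows, gripper). prints rows"""
    if pos is None:
        s=get_state();pos=np.array(s['position']);r=rot(s['ee_rot'])
    rows=[]
    for p,q,n,g in wps:
        p=np.array(p,float);p0=pos;rv=(r.inv()*q).as_rotvec();r0=r
        for i in range(1,n+1):
            tp=p0+(p-p0)*i/n;tr=r0*R.from_rotvec(rv*i/n)
            a=np.round(r.inv().apply(tp-pos)/.12,dec);b=np.round((r.inv()*tr).as_rotvec()/(np.pi/2),dec)
            if np.linalg.norm(a)*.12>.0626 or np.linalg.norm(b)*90>10.75: print('!too fast',np.linalg.norm(a)*120,np.linalg.norm(b)*90)
            pos=pos+r.apply(a*.12);r=r*R.from_rotvec(b*np.pi/2)
            rows.append(dict(dp=a.tolist(),angular=b.tolist(),gripper=g))
    for k in range(0,len(rows),8): print(json.dumps(rows[k:k+8]).replace(' ','').replace('-0.0,','0,').replace('0.0,','0,').replace('0.0]','0]'))
E
python3 - <<'E'
from h import *
plan([((.551,-.018,.25),down(-60),16,34)])
d=get_image('wrist');print(d['mount'],d['mtx'])
E
```

```text
[{"dp":[-0.01,-0.265,-0.189],"angular":[0.087,0,0],"gripper":34},{"dp":[-0.01,-0.289,-0.152],"angular":[0.087,0,0],"gripper":34},{"dp":[-0.01,-0.306,-0.11],"angular":[0.088,0,0],"gripper":34},{"dp":[-0.01,-0.319,-0.068],"angular":[0.087,0,0],"gripper":34},{"dp":[-0.009,-0.325,-0.023],"angular":[0.087,0,0],"gripper":34},{"dp":[-0.01,-0.325,0.021],"angular":[0.087,0,0],"gripper":34},{"dp":[-0.01,-0.319,0.066],"angular":[0.088,0,0.001],"gripper":34},{"dp":[-0.011,-0.308,0.108],"angular":[0.087,0,-0],"gripper":34}]
[{"dp":[-0.01,-0.289,0.15],"angular":[0.087,0,-0],"gripper":34},{"dp":[-0.01,-0.266,0.187],"angular":[0.087,0,-0],"gripper":34},{"dp":[-0.011,-0.239,0.223],"angular":[0.087,0,-0],"gripper":34},{"dp":[-0.01,-0.206,0.252],"angular":[0.088,0,0],"gripper":34},{"dp":[-0.01,-0.169,0.279],"angular":[0.087,-0.001,0],"gripper":34},{"dp":[-0.01,-0.13,0.298],"angular":[0.087,0,0],"gripper":34},{"dp":[-0.01,-0.087,0.314],"angular":[0.087,0,0],"gripper":34},{"dp":[-0.01,-0.044,0.323],"angular":[0.088,0,0],"gripper":34}]
[[ 1.13881334e-04  3.00328707e-01 -9.53835759e-01 -1.42609503e-01]
 [ 2.75618300e-04  9.53835719e-01  3.00328727e-01  7.70988179e-02]
 [ 9.99999956e-01 -2.97096427e-04  2.58479962e-05 -1.09144615e-03]
 [ 0.00000000e+00  0.00000000e+00  0.00000000e+00  1.00000000e+00]] [[297.31863964   0.         257.36232753]
 [  0.         297.31863964 193.60086245]
 [  0.           0.           1.        ]]
```

{"api": "arm_command", "payload": {
  "series": [
    {"dp": [-0.01, -0.265, -0.189], "angular": [0.087, 0, 0], "gripper": 34},
    {"dp": [-0.01, -0.289, -0.152], "angular": [0.087, 0, 0], "gripper": 34},
    {"dp": [-0.01, -0.306, -0.11], "angular": [0.088, 0, 0], "gripper": 34},
    {"dp": [-0.01, -0.319, -0.068], "angular": [0.087, 0, 0], "gripper": 34},
    {"dp": [-0.009, -0.325, -0.023], "angular": [0.087, 0, 0], "gripper": 34},
    {"dp": [-0.01, -0.325, 0.021], "angular": [0.087, 0, 0], "gripper": 34},
    {"dp": [-0.01, -0.319, 0.066], "angular": [0.088, 0, 0], "gripper": 34},
    {"dp": [-0.011, -0.308, 0.108], "angular": [0.087, 0, 0], "gripper": 34}
  ],
  "grip_force": 50
}}

```text
clock: 1.15
position: [0.3926, 0.2439, 0.238]
ee_rot: [0.706, -0.008, 0.708, 0.005]
contact_force: [0.5, -0.2, -0.6]
width: 0.034
```

Run:
```python
from h import *
show()
plan([((.551,-.018,.25),down(-60),8,34)])
```

```text
t 1.15 p [0.3926 0.2439 0.238 ] F [ 0.5 -0.2 -0.6] w 0.0340109434983456 q [ 0.407  0.103  1.713 -0.002  1.33   0.389]
[[-0.003 -0.018  1.   ]
 [-0.004  1.     0.018]
 [-1.    -0.004 -0.003]]
[{"dp":[-0.012,-0.276,0.16],"angular":[0.085,0,0],"gripper":34},{"dp":[-0.012,-0.252,0.195],"angular":[0.085,0,0.001],"gripper":34},{"dp":[-0.012,-0.224,0.227],"angular":[0.084,0,0],"gripper":34},{"dp":[-0.013,-0.192,0.255],"angular":[0.085,0,0.001],"gripper":34},{"dp":[-0.013,-0.156,0.277],"angular":[0.085,0,0],"gripper":34},{"dp":[-0.012,-0.118,0.296],"angular":[0.085,-0.001,0.001],"gripper":34},{"dp":[-0.013,-0.078,0.31],"angular":[0.085,0,-0],"gripper":34},{"dp":[-0.012,-0.036,0.317],"angular":[0.084,0,0],"gripper":34}]
```

{"api": "arm_command", "payload": {
  "series": [
    {"dp": [-0.012, -0.276, 0.16], "angular": [0.085, 0, 0], "gripper": 34},
    {"dp": [-0.012, -0.252, 0.195], "angular": [0.085, 0, 0], "gripper": 34},
    {"dp": [-0.012, -0.224, 0.227], "angular": [0.084, 0, 0], "gripper": 34},
    {"dp": [-0.013, -0.192, 0.255], "angular": [0.085, 0, 0], "gripper": 34},
    {"dp": [-0.013, -0.156, 0.277], "angular": [0.085, 0, 0], "gripper": 34},
    {"dp": [-0.012, -0.118, 0.296], "angular": [0.085, 0, 0], "gripper": 34},
    {"dp": [-0.013, -0.078, 0.31], "angular": [0.085, 0, 0], "gripper": 34},
    {"dp": [-0.012, -0.036, 0.317], "angular": [0.084, 0, 0], "gripper": 34}
  ]
}}

```text
clock: 2.15
position: [0.5494, -0.0301, 0.2488]
ee_rot: [0.604, 0.363, 0.607, -0.367]
contact_force: [-0.6, 0.0, 0.3]
width: 0.0342
```

```bash
cat >> h.py <<'E'
def wrist():
    """image dict, world cloud HxWx3"""
    s=get_state();d=get_image('wrist');K=np.array(d['mtx']);D=d['depth'];h,w=D.shape
    u,v=np.meshgrid(np.arange(w),np.arange(h));a=(u-K[0,2])/K[0,0];b=(v-K[1,2])/K[1,1];th=np.hypot(a,b)+1e-9
    t=np.tan(np.minimum(th,1.5))/th
    p=np.stack([a*t*D,-b*t*D,-D,np.ones_like(D)],-1)@np.array(d['mount']).T
    P=rot(s['ee_rot']).apply(p[...,:3].reshape(-1,3)).reshape(h,w,3)+np.array(s['position']);P[D==0]=np.nan
    return d,P
E
python3 - <<'E'
from h import *
show();d,P=wrist();np.savez('w1.npz',P=P,im=d['image']);cv2.imwrite('pics/w1.png',cv2.resize(d['image'],(800,600)))
# points near the handle axis
m=(P[...,2]>.14)&(P[...,2]<.192)&(np.hypot(P[...,0]-.551,P[...,1]+.018)<.022)
q=P[m];print(len(q),np.round(np.nanmean(q,0),4),np.round(q.min(0),3),np.round(q.max(0),3))
t=q[q[:,2]>.184];print(len(t),t.mean(0),t.min(0),t.max(0)); print(np.argwhere(m).min(0),np.argwhere(m).max(0))
E
```

```text
t 2.15 p [ 0.5494 -0.0301  0.2488] F [-0.6  0.   0.3] w 0.034225734034081474 q [-0.179  0.232  1.522 -0.004  1.393  0.906]
[[-0.006  0.884  0.468]
 [-0.002  0.468 -0.884]
 [-1.    -0.006 -0.001]]
552 [ 0.5564 -0.0185  0.1658] [ 0.545 -0.025  0.14 ] [ 0.573 -0.013  0.19 ]
169 [ 0.55075896 -0.01821383  0.18759395] [ 0.54453193 -0.02395413  0.18410606] [ 0.55509739 -0.01312787  0.19047328]
[161 236] [206 263]
```

View pics/w1.png

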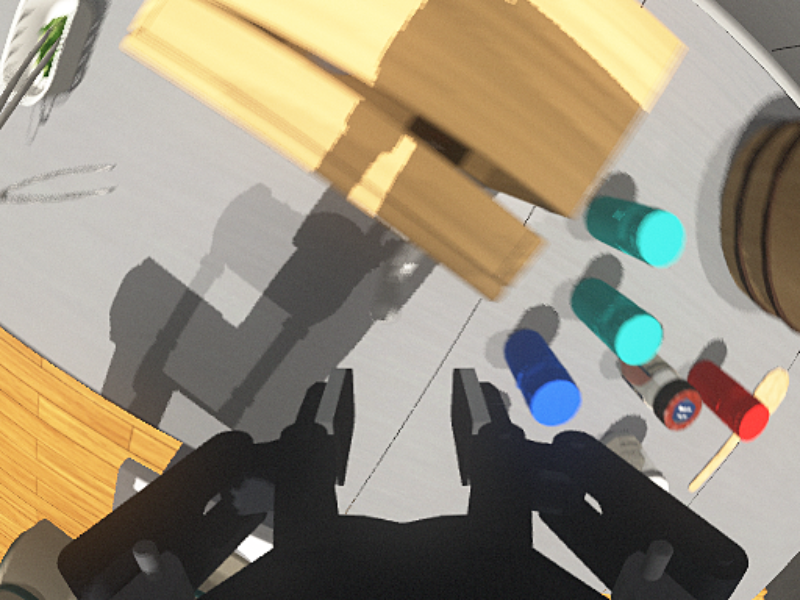

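The wrist picture shows the handle at (400,270), the ajar door in front of the cabinet, and the blue cylinder at (545,380) clear of the fingers. The handle axis is at (0.550,-0.0185), which agrees with the first measurement. Next I descend and grip.

Run:
```python
from h import *
show()
plan([((.5505,-.0185,.225),down(-60),2,34),((.5505,-.0185,.156),down(-60),3,34),((.5505,-.0185,.156),down(-60),3,5)])
```

```text
t 2.2 p [ 0.5525 -0.035   0.2486] F [ 1.8 -2.5  0.7] w 0.034515893511994127 q [-0.183  0.236  1.518 -0.008  1.389  0.908]
[[-0.003  0.886  0.463]
 [-0.008  0.463 -0.886]
 [-1.    -0.006  0.006]]
[{"dp":[0.098,0.025,-0.065],"angular":[-0.013,0.002,0.002],"gripper":34},{"dp":[0.098,0.026,-0.065],"angular":[-0.014,0.002,0.002],"gripper":34},{"dp":[0.192,0,0],"angular":[0,0,-0],"gripper":34},{"dp":[0.191,0,0.001],"angular":[0,0,-0],"gripper":34},{"dp":[0.192,0,-0],"angular":[0,0,-0],"gripper":34},{"dp":[0,0,-0],"angular":[0,0,-0],"gripper":5},{"dp":[0,0,-0],"angular":[0,0,-0],"gripper":5},{"dp":[0,0,-0],"angular":[0,0,-0],"gripper":5}]
```

{"api": "arm_command", "payload": {
  "series": [
    {"dp": [0.06, 0.025, -0.065], "angular": [-0.013, 0.002, 0.002], "gripper": 34},
    {"dp": [0.06, 0.026, -0.065], "angular": [-0.014, 0.002, 0.002], "gripper": 34},
    {"dp": [0.06, 0, 0], "angular": [0, 0, 0], "gripper": 34},
    {"dp": [0.06, 0, 0], "angular": [0, 0, 0], "gripper": 34},
    {"dp": [0, 0, 0], "angular": [0, 0, 0], "gripper": 34},
    {"dp": [0, 0, 0], "angular": [0, 0, 0], "gripper": 34},
    {"dp": [0, 0, 0], "angular": [0, 0, 0], "gripper": 34},
    {"dp": [0, 0, 0], "angular": [0, 0, 0], "gripper": 34}
  ]
}}

```text
clock: 3.2
position: [0.5484, -0.015, 0.217]
ee_rot: [0.612, 0.352, 0.615, -0.351]
contact_force: [0.6, -0.3, -0.0]
width: 0.034
```

Run:
```python
from h import *
show()
plan([((.5505,-.0185,.156),down(-60),4,34),((.5505,-.0185,.156),down(-60),4,5)])
```

```text
t 3.2 p [ 0.5484 -0.015   0.217 ] F [ 0.6 -0.3 -0. ] w 0.034040766385433664 q [-0.156  0.246  1.583  0.002  1.316  0.884]
[[-0.003  0.863  0.506]
 [ 0.003  0.506 -0.863]
 [-1.    -0.001 -0.004]]
[{"dp":[0.127,0,0.009],"angular":[0.001,-0.001,0],"gripper":34},{"dp":[0.127,0.001,0.009],"angular":[0.001,0,0],"gripper":34},{"dp":[0.127,0,0.009],"angular":[0.001,-0.001,0.001],"gripper":34},{"dp":[0.127,0,0.008],"angular":[0.001,-0.001,-0],"gripper":34},{"dp":[0,0,0],"angular":[0,0,-0],"gripper":5},{"dp":[0,0,0],"angular":[0,0,-0],"gripper":5},{"dp":[0,0,0],"angular":[0,0,-0],"gripper":5},{"dp":[0,0,0],"angular":[0,0,-0],"gripper":5}]
```

{"api": "arm_command", "payload": {
  "series": [
    {"dp": [0.127, 0, 0.009], "angular": [0, 0, 0], "gripper": 34},
    {"dp": [0.127, 0, 0.009], "angular": [0, 0, 0], "gripper": 34},
    {"dp": [0.127, 0, 0.009], "angular": [0, 0, 0], "gripper": 34},
    {"dp": [0.12, 0, 0.009], "angular": [0, 0, 0], "gripper": 34},
    {"dp": [0, 0, 0], "angular": [0, 0, 0], "gripper": 34},
    {"dp": [0, 0, 0], "angular": [0, 0, 0], "gripper": 5},
    {"dp": [0, 0, 0], "angular": [0, 0, 0], "gripper": 5},
    {"dp": [0, 0, 0], "angular": [0, 0, 0], "gripper": 5}
  ]
}}

```text
clock: 4.2
position: [0.5502, -0.019, 0.1517]
ee_rot: [0.612, 0.352, 0.615, -0.352]
contact_force: [0.6, -0.1, -2.3]
width: 0.0092
```

```bash
cat > arc.py <<'E'
from h import *
import sys
H=np.array([.6522,.1522])
def arc(th1,n,phi1,g=5,dth=None,ncall=8):
    s,r=show();p=np.array(s['position']);v=p[:2]-H
    th0=-np.degrees(np.arctan2(v[1],v[0]))-117.66
    th0=(th0+180)%360-180
    m=r.as_matrix();phi0=np.degrees(np.arctan2(m[1,2],m[0,2]));print('th0',th0,'radius',np.hypot(*v),'phi0',phi0)
    w=[]
    for i in range(1,n+1):
        th=th0+(th1-th0)*i/n;a=np.radians(-117.66-th);ph=phi0+(phi1-phi0)*i/n
        w.append(((*(H+.197*np.array([np.cos(a),np.sin(a)])),p[2]),down(ph),1,g))
    plan(w)
if __name__=='__main__': arc(float(sys.argv[1]),int(sys.argv[2]),float(sys.argv[3]))
E
python3 arc.py 45 8 -75
```

```text
t 4.2 p [ 0.5502 -0.019   0.1517] F [ 0.6 -0.1 -2.3] w 0.009152035379994 q [-0.162  0.299  1.68   0.002  1.168  0.878]
[[-0.005  0.863  0.505]
 [ 0.003  0.505 -0.863]
 [-1.    -0.002 -0.005]]
th0 3.1284708482195924 radius 0.1993189889046867 phi0 -59.64322169639488
[{"dp":[0.001,-0.049,-0.144],"angular":[0.021,-0.003,0.002],"gripper":5},{"dp":[0,-0.059,-0.138],"angular":[0.022,0,-0],"gripper":5},{"dp":[0,-0.05,-0.141],"angular":[0.021,0,-0],"gripper":5},{"dp":[0,-0.042,-0.144],"angular":[0.021,0,-0],"gripper":5},{"dp":[0,-0.034,-0.146],"angular":[0.022,0,-0],"gripper":5},{"dp":[0,-0.025,-0.148],"angular":[0.021,0,-0],"gripper":5},{"dp":[0,-0.017,-0.149],"angular":[0.021,0,-0],"gripper":5},{"dp":[0,-0.007,-0.15],"angular":[0.022,0,-0],"gripper":5}]
```

{"api": "arm_command", "payload": {
  "series": [
    {"dp": [0, -0.049, -0.144], "angular": [0.02, 0, 0], "gripper": 5},
    {"dp": [0, -0.059, -0.138], "angular": [0.022, 0, 0], "gripper": 5},
    {"dp": [0, -0.05, -0.141], "angular": [0.021, 0, 0], "gripper": 5},
    {"dp": [0, -0.042, -0.144], "angular": [0.021, 0, 0], "gripper": 5},
    {"dp": [0, -0.034, -0.146], "angular": [0.022, 0, 0], "gripper": 5},
    {"dp": [0, -0.025, -0.148], "angular": [0.021, 0, 0], "gripper": 5},
    {"dp": [0, -0.017, -0.149], "angular": [0.021, 0, 0], "gripper": 5},
    {"dp": [0, -0.007, -0.15], "angular": [0.022, 0, 0], "gripper": 5}
  ]
}}

```text
clock: 5.2
position: [0.4587, 0.0884, 0.1516]
ee_rot: [0.557, 0.429, 0.559, -0.44]
contact_force: [-0.1, -1.4, -1.9]
width: 0.01
```

```bash
python3 arc.py 85 8 -90
```

```text
t 5.2 p [0.4587 0.0884 0.1516] F [-0.1 -1.4 -1.9] w 0.009973274888528092 q [ 0.049  0.184  1.843 -0.011  1.126  1.377]
[[-0.011  0.969  0.245]
 [-0.011  0.245 -0.969]
 [-1.    -0.013  0.008]]
th0 44.10012664299097 radius 0.2037183577031221 phi0 -75.79889204324324
[{"dp":[-0.002,0.052,-0.15],"angular":[0.02,0.005,0.008],"gripper":5},{"dp":[0,0.005,-0.147],"angular":[0.019,0,0],"gripper":5},{"dp":[0,0.013,-0.146],"angular":[0.02,0,0],"gripper":5},{"dp":[0,0.022,-0.144],"angular":[0.02,0,0],"gripper":5},{"dp":[0,0.03,-0.144],"angular":[0.02,0,0],"gripper":5},{"dp":[0,0.038,-0.141],"angular":[0.019,0,0],"gripper":5},{"dp":[0,0.047,-0.139],"angular":[0.02,0,0],"gripper":5},{"dp":[0,0.054,-0.136],"angular":[0.02,0,0],"gripper":5}]
```

{"api": "arm_command", "payload": {
  "series": [
    {"dp": [0, 0.03, -0.15], "angular": [0.02, 0, 0.008], "gripper": 5},
    {"dp": [0, 0.005, -0.147], "angular": [0.019, 0, 0], "gripper": 5},
    {"dp": [0, 0.013, -0.146], "angular": [0.02, 0, 0], "gripper": 5},
    {"dp": [0, 0.022, -0.144], "angular": [0.02, 0, 0], "gripper": 5},
    {"dp": [0, 0.03, -0.144], "angular": [0.02, 0, 0], "gripper": 5},
    {"dp": [0, 0.038, -0.141], "angular": [0.019, 0, 0], "gripper": 5},
    {"dp": [0, 0.047, -0.139], "angular": [0.02, 0, 0], "gripper": 5},
    {"dp": [0, 0.054, -0.136], "angular": [0.02, 0, 0], "gripper": 5}
  ]
}}

```text
clock: 6.2
position: [0.4626, 0.2288, 0.1515]
ee_rot: [-0.498, -0.499, -0.495, 0.508]
contact_force: [0.6, -3.0, -0.7]
width: 0.0096
```

```bash
python3 arc.py 114 6 -100
```

```text
t 6.2 p [0.4626 0.2288 0.1515] F [ 0.6 -3.  -0.7] w 0.009648968425510138 q [ 0.331  0.254  1.747 -0.01   1.151  1.92 ]
[[-0.007  1.    -0.015]
 [-0.012 -0.015 -1.   ]
 [-1.    -0.007  0.012]]
th0 84.34170779349142 radius 0.204464283556713 phi0 -90.83180193306026
[{"dp":[-0.002,0.115,-0.107],"angular":[0.017,0.008,0.004],"gripper":5},{"dp":[0,0.064,-0.126],"angular":[0.017,0,0],"gripper":5},{"dp":[0,0.072,-0.122],"angular":[0.017,0,0],"gripper":5},{"dp":[0,0.079,-0.118],"angular":[0.017,0,0],"gripper":5},{"dp":[0,0.086,-0.113],"angular":[0.017,0,0],"gripper":5},{"dp":[0,0.092,-0.107],"angular":[0.017,0,0],"gripper":5}]
```

{"api": "arm_command", "payload": {
  "series": [
    {"dp": [0, 0.1, -0.115], "angular": [0.017, 0.004, 0], "gripper": 5},
    {"dp": [0, 0.064, -0.126], "angular": [0.017, 0, 0], "gripper": 5},
    {"dp": [0, 0.072, -0.122], "angular": [0.017, 0, 0], "gripper": 5},
    {"dp": [0, 0.079, -0.118], "angular": [0.017, 0, 0], "gripper": 5},
    {"dp": [0, 0.086, -0.113], "angular": [0.017, 0, 0], "gripper": 5},
    {"dp": [0, 0.092, -0.107], "angular": [0.017, 0, 0], "gripper": 5},
    {"dp": [0, 0, 0], "angular": [0, 0, 0], "gripper": 26},
    {"dp": [0, 0, 0], "angular": [0, 0, 0], "gripper": 26}
  ]
}}

```text
clock: 7.2
position: [0.5239, 0.31, 0.1521]
ee_rot: [-0.45, -0.537, -0.455, 0.549]
contact_force: [-0.4, -0.2, -0.3]
width: 0.0262
```

```bash
python3 arc.py 114 6 -100 | head -5
```

```text
t 7.2 p [0.5239 0.31   0.1521] F [-0.4 -0.2 -0.3] w 0.026174190767999612 q [4.190e-01 3.870e-01 1.540e+00 2.000e-03 1.233e+00 2.171e+00]
[[-0.017  0.983 -0.181]
 [-0.006 -0.182 -0.983]
 [-1.    -0.016  0.009]]
th0 113.2389524073626 radius 0.20337336305790718 phi0 -100.45076442530154
```

```bash
cat >> h.py <<'E'
YAW=-5.8; CAB=np.array([.693,.0385,0])
def tilt(al,yaw=YAW):
    c,s=np.cos(np.radians(yaw)),np.sin(np.radians(yaw));ex=np.array([c,s,0]);ey=np.array([-s,c,0]);a=np.radians(al)
    x=np.sin(a)*ex-np.cos(a)*np.array([0,0,1]);z=-ey;return R.from_matrix(np.stack([x,np.cross(z,x),z],1))
def cab(x,y,z):
    c,s=np.cos(np.radians(YAW)),np.sin(np.radians(YAW));return CAB+np.array([c*x-s*y,s*x+c*y,z])
E
python3 - <<'E'
from h import *
s,r=show()
plan([((.522,.31,.265),down(-100),3,26),((.56,.16,.27),tilt(24),5,60),(cab(-116,10,250)*[0,0,0]+cab(-.116,.01,.24),tilt(50),4,60),(cab(-.116,.01,.165),tilt(60),3,60),(cab(-.116,.01,.165),tilt(60),1,60)])
E
```

```text
t 7.2 p [0.5239 0.31   0.1521] F [-0.4 -0.2 -0.3] w 0.026174190767999612 q [4.190e-01 3.870e-01 1.540e+00 2.000e-03 1.233e+00 2.171e+00]
[[-0.017  0.983 -0.181]
 [-0.006 -0.182 -0.983]
 [-1.    -0.016  0.009]]
[{"dp":[-0.313,-0.01,0.004],"angular":[-0.002,0.002,0.003],"gripper":26},{"dp":[-0.314,-0.009,0.002],"angular":[-0.001,0.002,0.004],"gripper":26},{"dp":[-0.313,-0.007,0.002],"angular":[-0.002,0.001,0.003],"gripper":26},{"dp":[-0.008,0.106,0.235],"angular":[-0.009,0.002,0.053],"gripper":60},{"dp":[-0.001,0.103,0.237],"angular":[-0.009,0.002,0.054],"gripper":60},{"dp":[0.008,0.099,0.238],"angular":[-0.01,0.002,0.053],"gripper":60},{"dp":[0.015,0.094,0.24],"angular":[-0.009,0.002,0.053],"gripper":60},{"dp":[0.021,0.09,0.241],"angular":[-0.009,0.002,0.054],"gripper":60}]
[{"dp":[0.081,0.029,0.203],"angular":[0,0,0.072],"gripper":60},{"dp":[0.085,0.019,0.203],"angular":[0,0,0.072],"gripper":60},{"dp":[0.086,0.01,0.203],"angular":[0,0,0.073],"gripper":60},{"dp":[0.086,0,0.203],"angular":[0,0,0.072],"gripper":60},{"dp":[0.134,-0.16,-0],"angular":[0,0,0.037],"gripper":60},{"dp":[0.124,-0.167,-0],"angular":[0,0,0.037],"gripper":60},{"dp":[0.115,-0.174,-0],"angular":[0,0,0.037],"gripper":60},{"dp":[0,0,-0],"angular":[0,0,-0],"gripper":60}]
```

{"api": "arm_command", "payload": {
  "series": [
    {"dp": [-0.313, -0.01, 0.004], "angular": [0, 0, 0], "gripper": 26},
    {"dp": [-0.313, -0.008, 0], "angular": [0, 0, 0], "gripper": 26},
    {"dp": [-0.313, -0.007, 0], "angular": [0, 0, 0.01], "gripper": 26},
    {"dp": [-0.008, 0.106, 0.235], "angular": [-0.009, 0, 0.053], "gripper": 60},
    {"dp": [0, 0.103, 0.237], "angular": [-0.009, 0, 0.054], "gripper": 60},
    {"dp": [0.008, 0.099, 0.238], "angular": [-0.01, 0, 0.053], "gripper": 60},
    {"dp": [0.015, 0.094, 0.24], "angular": [-0.009, 0, 0.053], "gripper": 60},
    {"dp": [0.021, 0.09, 0.241], "angular": [-0.009, 0, 0.054], "gripper": 60}
  ]
}}

```text
clock: 8.2
position: [0.5568, 0.1536, 0.2768]
ee_rot: [0.583, 0.605, 0.345, -0.419]
contact_force: [-0.8, -0.0, 0.2]
width: 0.0599
```

Run:
```python
from h import *
s,r=show()
plan([(cab(-.116,.01,.24),tilt(50),4,60),(cab(-.116,.01,.165),tilt(60),2,60),(cab(-.116,.01,.165),tilt(60),2,60)])
```

```text
t 8.2 p [0.5568 0.1536 0.2768] F [-0.8 -0.   0.2] w 0.05988974497282109 q [ 0.258  0.069  1.737 -0.215  0.95   2.019]
[[ 0.412  0.905 -0.105]
 [-0.07  -0.084 -0.994]
 [-0.908  0.417  0.029]]
[{"dp":[0.102,0.025,0.186],"angular":[0.002,0.004,0.07],"gripper":60},{"dp":[0.103,0.015,0.187],"angular":[0.003,0.004,0.071],"gripper":60},{"dp":[0.103,0.004,0.188],"angular":[0.002,0.004,0.07],"gripper":60},{"dp":[0.102,-0.006,0.188],"angular":[0.002,0.005,0.071],"gripper":60},{"dp":[0.201,-0.24,0],"angular":[0,0,0.055],"gripper":60},{"dp":[0.179,-0.256,0],"angular":[0,0,0.056],"gripper":60},{"dp":[0,0,0],"angular":[0,0,-0],"gripper":60},{"dp":[0,0,0],"angular":[0,0,-0],"gripper":60}]
```

{"api": "arm_command", "payload": {
  "series": [
    {"dp": [0.102, 0.025, 0.186], "angular": [0.002, 0.004, 0.07], "gripper": 60},
    {"dp": [0.103, 0.015, 0.187], "angular": [0.002, 0.004, 0.07], "gripper": 60},
    {"dp": [0.103, 0.004, 0.188], "angular": [0.002, 0.004, 0.07], "gripper": 60},
    {"dp": [0.102, -0.006, 0.188], "angular": [0.002, 0.004, 0.07], "gripper": 60},
    {"dp": [0.2, -0.24, 0], "angular": [0, 0, 0.055], "gripper": 60},
    {"dp": [0.18, -0.256, 0], "angular": [0, 0, 0.055], "gripper": 60},
    {"dp": [0, 0, 0], "angular": [0, 0, 0], "gripper": 60},
    {"dp": [0, 0, 0], "angular": [0, 0, 0], "gripper": 60}
  ]
}}

```text
clock: 9.2
position: [0.5679, 0.0192, 0.2473]
ee_rot: [0.69, 0.644, 0.195, -0.268]
contact_force: [1.1, 0.9, -0.5]
width: 0.0602
```

Run:
```python
from h import *
show();d,P=wrist();np.savez('w2.npz',P=P,im=d['image']);cv2.imwrite('pics/w2.png',cv2.resize(d['image'],(800,600)))
```

```text
t 9.2 p [0.5679 0.0192 0.2473] F [ 1.1  0.9 -0.5] w 0.06023927210688883 q [-0.025 -0.039  2.234 -1.178  0.108  2.703]
[[ 0.78   0.621 -0.076]
 [-0.119  0.028 -0.993]
 [-0.614  0.784  0.096]]
```

View pics/w2.png

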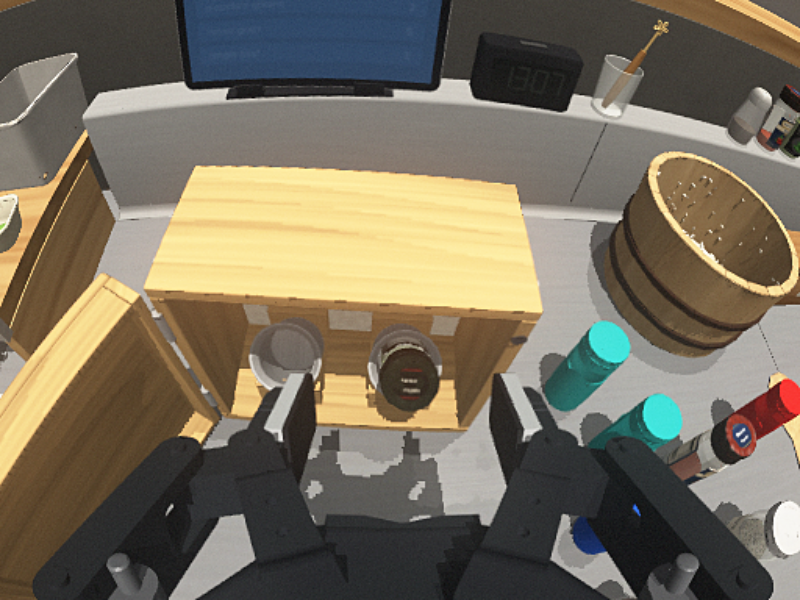

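The wrist picture shows the empty sleeve on the left, mouth at about (288,350), and the full one at (405,370). The door is well open at the left. Joints 4, 5 and 6 are at their limits because this tilt is too steep here, so I model the kinematics before continuing and measure the sleeves from the depth.

```bash
cat > m2.py <<'E'
from h import *
from scipy.optimize import least_squares
S=[([1.024,.277,1.506,0,1.361,-.121],[.2372,.5232,.2304]),([.407,.103,1.713,-.002,1.33,.389],[.3926,.2439,.238]),([-.156,.246,1.583,.002,1.316,.884],[.5484,-.015,.217]),
([-.162,.299,1.68,.002,1.168,.878],[.5502,-.019,.1517]),([.331,.254,1.747,-.01,1.151,1.92],[.4626,.2288,.1515]),([.419,.387,1.54,.002,1.233,2.171],[.5239,.31,.1521]),([.258,.069,1.737,-.215,.95,2.019],[.5568,.1536,.2768]),([-.025,-.039,2.234,-1.178,.108,2.703],[.5679,.0192,.2473])]
def fk(q,p):
    a1,h,a,b,e,L=p
    Z=lambda t:R.from_euler('z',t);Y=lambda t:R.from_euler('y',t)
    r1=Z(q[0]);r2=r1*Y(q[1]);r3=r2*Y(q[2]);r4=r3*Z(q[3]);r5=r4*Y(q[4])
    pos=r1.apply([a1,0,h])+r2.apply([0,0,a])+r3.apply([e,0,b])+r5.apply([0,0,L])
    return pos,r5
f=lambda p:np.concatenate([fk(q,p)[0]-x for q,x in S])
s=least_squares(f,[0,.3,.4,.4,0,.25]);print(np.round(s.x,4),'res mm',np.round(f(s.x)*1000,1))
np.save('kin.npy',s.x)
z=np.load('w2.npz');P=z['P']
c,sn=np.cos(np.radians(YAW)),np.sin(np.radians(YAW));Q=P-CAB;X=np.stack([c*Q[...,0]+sn*Q[...,1],-sn*Q[...,0]+c*Q[...,1],Q[...,2]],-1)
np.save('X2.npy',X)
roof=X[(abs(X[...,2]-.2)<.006)&(abs(X[...,0])<.12)&(abs(X[...,1])<.13)];print('roof cab ext',np.percentile(roof,[1,50,99],axis=0).round(4))
for u,v in [(288,318),(255,350),(320,350),(288,385),(288,350),(405,330),(408,370),(350,405),(300,300),(200,340)]:
    print((u,v),np.round(X[int(v*.64),int(u*.64)],4))
E
python3 m2.py
```

```text
[0.0938 0.1072 0.5265 0.342  0.0273 0.2875] res mm [ 56.9 -40.   -2.9  40.9 -57.7  -4.  -10.2 -69.1  -0.3  -6.9 -69.3  10.4
  32.4 -61.5  10.5  22.3 -66.1  10.5   2.9 -57.5 -11.7  -9.  -61.8 -12.6]
roof cab ext [[-0.0806 -0.1083  0.1949]
 [-0.0166 -0.0006  0.1999]
 [ 0.047   0.1262  0.2011]]
(288, 318) [0.0293 0.0547 0.0431]
(255, 350) [-0.0234  0.0692  0.0756]
(320, 350) [-0.0203  0.0181  0.079 ]
(288, 385) [-0.1315  0.0039  0.2643]
(288, 350) [0.004  0.0525 0.0282]
(405, 330) [-0.0032 -0.0468  0.0905]
(408, 370) [-0.0505 -0.0471  0.1187]
(350, 405) [-0.0366 -0.0072  0.0114]
(300, 300) [-0.0555  0.0169  0.1982]
(200, 340) [-0.0422  0.0979  0.1203]
```

```bash
cat > m3.py <<'E'
from m2 import *
def fk(q,p):
    a1,h,a,b,e,L,d=p
    Z=lambda t:R.from_euler('z',t);Y=lambda t:R.from_euler('y',t)
    r1=Z(q[0]);r2=r1*Y(q[1]);r3=r2*Y(q[2]);r4=r3*Z(q[3]);r5=r4*Y(q[4])
    return r1.apply([a1,d,h])+r2.apply([0,0,a])+r3.apply([e,0,b])+r5.apply([0,0,L]),r5*Z(q[5])
f=lambda p:np.concatenate([fk(q,p)[0]-x for q,x in S])
s=least_squares(f,[*s.x,.06]);print('KIN',np.round(s.x,4),'res mm',np.round(f(s.x)*1000,1));np.save('kin.npy',s.x)
print(fk(S[-1][0],s.x)[1].as_matrix().round(2))
# roof rectangle
m=(abs(X[...,2]-.2)<.004)&(X[...,0]>-.075)&(X[...,0]<.075)&(abs(X[...,1])<.13)
n_,lab,st,_=cv2.connectedComponentsWithStats(m.astype(np.uint8));i=1+st[1:,4].argmax();q=X[lab==i];print('roof',cv2.minAreaRect((q[:,:2]*1000).astype(np.float32)),q[:,2].mean())
u=np.array([-np.sin(np.radians(40)),0,np.cos(np.radians(40))]);e=np.array([u[2],0,-u[0]])
a=X@u;bb=X@e;yy=X[...,1]
# full lid top: points with the largest u-coordinate around
m=(abs(yy+.047)<.03)&(X[...,2]<.16)&(X[...,0]>-.09)&(X[...,0]<.0)&(X[...,2]>.085)
amax=np.nanpercentile(a[m],98);t=m&(abs(a-amax)<.006);(cx,cy),rr=cv2.minEnclosingCircle(np.stack([bb[t],yy[t]],1).astype(np.float32)*1000);print('lid a',amax,'b,y',cx,cy,'r',rr,t.sum(),'medians',np.median(bb[t]),np.median(yy[t]), 'cap', (amax*u+cx/1000*e).round(4))
# plane fit normal of lid
T=X[t];nn=np.linalg.svd(T-T.mean(0))[2][2] if len(T)<3000 else 0;print('normal',nn)
# empty rim
m=(abs(yy-.047)<.034)&(X[...,2]<.13)&(X[...,0]>-.08)&(X[...,0]<.03)&(X[...,2]>.03)
amax=np.nanpercentile(a[m],99);print('rim a',amax);t=m&(abs(a-amax)<.004)
(cx,cy),rr=cv2.minEnclosingCircle(np.stack([bb[t],yy[t]],1).astype(np.float32)*1000);print('rim b,y',cx,cy,'r',rr,t.sum(),'mouth',(amax*u+cx/1000*e).round(4))
# cut: histogram of a
print(np.histogram(a[m],bins=12))
E
python3 m3.py | grep -v '^(\|^roof cab'
```

```text
[0.0938 0.1072 0.5265 0.342  0.0273 0.2875] res mm [ 56.9 -40.   -2.9  40.9 -57.7  -4.  -10.2 -69.1  -0.3  -6.9 -69.3  10.4
  32.4 -61.5  10.5  22.3 -66.1  10.5   2.9 -57.5 -11.7  -9.  -61.8 -12.6]
 [-0.0166 -0.0006  0.1999]
 [ 0.047   0.1262  0.2011]]
KIN [0.0014 0.137  0.6293 0.4199 0.0608 0.3643 0.0695] res mm [ 0.   0.1 -0.2 -0.   0.2 -0.2 -0.2 -0.2  0.1  0.1  0.1 -0.   0.2  0.2
  0.  -0.2  0.1  0.1  0.1 -0.2  0.2 -0.1 -0.2 -0. ]
[[ 0.08  0.62  0.78]
 [ 0.99  0.03 -0.12]
 [-0.1   0.78 -0.61]]
roof ((-2.675304412841797, -1.53961181640625), (105.87110900878906, 221.7836456298828), 1.1789335012435913) 0.19986258056461767
lid a 0.12463181949616832 b,y 27.837682723999023 -49.391754150390625 r 20.250762939453125 1101 medians 0.028871384101856072 -0.04922651813169573 cap [-0.0588  0.      0.1134]
normal [-0.63354085 -0.01491341  0.7735655 ]
rim a 0.07517942331055741
rim b,y 26.133949279785156 45.131324768066406 r 29.315162658691406 360 mouth [-0.0283  0.      0.0744]
       0.03440714, 0.04034431, 0.04628148, 0.05221864, 0.05815581,
       0.06409298, 0.07003015, 0.07596732]))
```

```bash
sed -i 's/^YAW=-5.8.*/YAW=-4.55; CAB=np.array([.693-.0025,.0385-.0015,0])/' h.py
cat >> h.py <<'E'
MOUTH=np.array([.6694,.0863,.0744]);U=np.array([-.6408,.0510,.766]);SEAT=MOUTH-.055*U
KP=np.load('kin.npy') if __import__('os').path.exists('kin.npy') else None
def fk(q,p=None):
    a1,h,a,b,e,L,d=KP if p is None else p
    Z=lambda t:R.from_euler('z',t);Y=lambda t:R.from_euler('y',t)
    r1=Z(q[0]);r2=r1*Y(q[1]);r3=r2*Y(q[2]);r4=r3*Z(q[3]);r5=r4*Y(q[4]);r6=r5*Z(q[5])
    M=r6.as_matrix() # tool x = M[:,2]; y = M[:,1]; z = M[:,0] up to sign
    return r1.apply([a1,d,h])+r2.apply([0,0,a])+r3.apply([e,0,b])+r5.apply([0,0,L]),R.from_matrix(np.stack([M[:,2],M[:,1],-M[:,0]],1))
LO=np.array([-2.89,-.75,.22,-1.18,.11,-2.7]);HI=np.array([2.89,2.08,2.7,4.32,2.71,2.7])
def ik(p,r,q0):
    from scipy.optimize import least_squares
    def f(q):
        a,b=fk(q);return np.r_[(a-p)*10,(r.inv()*b).as_rotvec()]
    s=least_squares(f,np.clip(q0,LO+.01,HI-.01),bounds=(LO-.3,HI+.3));return s.x,np.linalg.norm(s.fun)
E
python3 - <<'E'
from h import *
print('fkcheck',fk([-.025,-.039,2.234,-1.178,.108,2.703])[1].as_matrix().round(2).tolist())
p,r=fk([-.162,.299,1.68,.002,1.168,.878]);print(r.as_matrix().round(2).tolist())
flip=R.from_rotvec([np.pi,0,0])
for dl in (0,10,20):
  for fl,q6 in ((0,1.9),(1,-1.2)):
    for out in (0,.08):
      G=SEAT+(.087+out)*U; r=tilt(40-dl); r=r*flip if fl else r
      p=G+.0187*r.as_matrix()[:,0]
      b=min((ik(p,r,[.1,.3,1.9,q4,.4,q6]) for q4 in(-.7,0,.6)),key=lambda t:t[1])
      print(dl,'flip' if fl else 'std',out,'q',b[0].round(2),'err',round(b[1],4),'tcp',p.round(3))
E
```

```text
fkcheck [[0.78, 0.62, -0.08], [-0.12, 0.03, -0.99], [-0.61, 0.78, 0.1]]
[[-0.01, 0.86, 0.51], [0.0, 0.51, -0.86], [-1.0, -0.0, -0.0]]
0 std 0 q [ 0.08  0.35  2.11  1.47 -0.11  0.22] err 0.0 tcp [0.661 0.087 0.085]
0 std 0.08 q [ 0.11  0.19  2.13 -0.73  0.18  2.44] err 0.0 tcp [0.61  0.091 0.146]
0 flip 0 q [ 0.08  0.35  2.11  1.47 -0.11 -2.92] err 0.0 tcp [0.661 0.087 0.085]
0 flip 0.08 q [ 0.11  0.19  2.13 -0.73  0.18 -0.7 ] err 0.0 tcp [0.61  0.091 0.146]
10 std 0 q [ 0.07  0.35  1.97 -0.24  0.31  1.93] err 0.0 tcp [0.658 0.087 0.083]
10 std 0.08 q [ 0.08  0.2   1.99 -0.19  0.44  1.89] err 0.0 tcp [0.607 0.091 0.144]
10 flip 0 q [ 0.07  0.35  1.97 -0.24  0.31 -1.21] err 0.0 tcp [0.658 0.087 0.083]
10 flip 0.08 q [ 0.08  0.2   1.99 -0.19  0.44 -1.25] err 0.0 tcp [0.607 0.091 0.144]
20 std 0 q [ 0.05  0.38  1.83 -0.08  0.59  1.76] err 0.0 tcp [0.655 0.087 0.081]
20 std 0.08 q [ 0.07  0.24  1.85 -0.08  0.7   1.77] err 0.0 tcp [0.604 0.092 0.143]
20 flip 0 q [ 0.05  0.38  1.83 -0.08  0.59 -1.38] err 0.0 tcp [0.655 0.087 0.081]
20 flip 0.08 q [ 0.07  0.24  1.85 -0.08  0.7  -1.38] err 0.0 tcp [0.604 0.092 0.143]
```

```bash
cat > p1.py <<'E'
from h import *
J=np.array([.5645,-.282,0]);GD=.0187
r=tilt(-8);g=J+[0,0,.091];tcp=g+GD*r.as_matrix()[:,0]
print('grasp tcp',tcp.round(4),ik(tcp,r,[-.4,.3,1.8,0,1.2,1.2])[0].round(2))
for out in(0,.012,.08,.15,.2):
    G=SEAT+(.091+out)*U;ri=tilt(32);p=G+GD*ri.as_matrix()[:,0];b=ik(p,ri,[.1,.3,1.9,-.2,.4,1.9]);print(out,p.round(3),b[0].round(2),round(b[1],5))
if __name__=='__main__':
    s,_=show()
    plan([((.55,-.03,.285),tilt(32),2,60),((.555,-.2,.25),tilt(5),4,60),(tcp+[0,0,.10],r,2,60),])
E
python3 p1.py
```

```text
grasp tcp [ 0.5619 -0.2818  0.0725] [-0.54  0.54  1.5  -0.07  1.23  1.14]
0 [0.656 0.087 0.086] [ 0.07  0.34  2.   -0.31  0.26  2.  ] 0.0
0.012 [0.649 0.088 0.095] [ 0.07  0.32  2.01 -0.3   0.28  1.99] 0.0
0.08 [0.605 0.091 0.147] [ 0.09  0.19  2.02 -0.24  0.39  1.93] 0.0
0.15 [0.56  0.095 0.201] [ 0.11  0.06  2.01 -0.2   0.53  1.9 ] 0.0
0.2 [0.528 0.098 0.239] [ 0.13 -0.03  2.   -0.18  0.63  1.9 ] 0.0
t 9.25 p [0.5679 0.0194 0.2472] F [-0.5  0.2 -0.3] w 0.06008332114719246 q [-0.024 -0.039  2.234 -1.178  0.108  2.703]
[[ 0.78   0.621 -0.075]
 [-0.118  0.028 -0.993]
 [-0.614  0.783  0.096]]
[{"dp":[-0.13,0.071,0.225],"angular":[0.021,0.022,-0.111],"gripper":60},{"dp":[-0.15,0.054,0.218],"angular":[0.022,0.022,-0.11],"gripper":60},{"dp":[0.082,-0.006,0.352],"angular":[0,0,-0.075],"gripper":60},{"dp":[0.083,0.004,0.352],"angular":[0,0,-0.075],"gripper":60},{"dp":[0.081,0.014,0.352],"angular":[0,0,-0.075],"gripper":60},{"dp":[0.08,0.023,0.353],"angular":[0,0,-0.075],"gripper":60},{"dp":[0.327,0.027,0.337],"angular":[0,0,-0.072],"gripper":60},{"dp":[0.321,0.064,0.337],"angular":[0,0,-0.073],"gripper":60}]
```

{"api": "arm_command", "payload": {
  "series": [
    {"dp": [-0.13, 0.071, 0], "angular": [0.021, 0.022, -0.11], "gripper": 60},
    {"dp": [-0.15, 0.054, 0.1], "angular": [0.022, 0.022, -0.11], "gripper": 60},
    {"dp": [0.05, 0, 0.352], "angular": [0, 0, -0.09], "gripper": 60},
    {"dp": [0.05, 0, 0.352], "angular": [0, 0, -0.09], "gripper": 60},
    {"dp": [0.08, 0.014, 0.352], "angular": [0, 0, -0.075], "gripper": 60},
    {"dp": [0.08, 0.023, 0.353], "angular": [0, 0, -0.075], "gripper": 60},
    {"dp": [0.1, 0.027, 0.337], "angular": [0, 0, -0.05], "gripper": 60},
    {"dp": [0, 0, 0.2], "angular": [0, 0, 0], "gripper": 60}
  ]
}}

```text
clock: 10.25
position: [0.5605, -0.2487, 0.2697]
ee_rot: [0.569, 0.557, 0.339, -0.502]
contact_force: [-0.6, -0.5, 0.3]
width: 0.0601
```

```bash
cat > p2.py <<'E'
from p1 import *
s,_=show()
plan([(tcp+[0,0,.085],r,5,60),(tcp+[0,0,.085],r,1,60)])
E
python3 p2.py | tail -5
```

```text
t 10.25 p [ 0.5605 -0.2487  0.2697] F [-0.6 -0.5  0.3] w 0.06011570482480115 q [-0.508  0.147  1.632 -0.046  1.031  1.233]
[[ 0.266  0.948 -0.173]
 [-0.193 -0.123 -0.973]
 [-0.944  0.293  0.15 ]]
[{"dp":[0.188,-0.046,0.025],"angular":[-0.011,0.02,-0.055],"gripper":60},{"dp":[0.19,-0.03,0.031],"angular":[-0.01,0.021,-0.055],"gripper":60},{"dp":[0.191,-0.014,0.036],"angular":[-0.011,0.02,-0.055],"gripper":60},{"dp":[0.19,0.002,0.042],"angular":[-0.011,0.02,-0.055],"gripper":60},{"dp":[0.188,0.018,0.048],"angular":[-0.011,0.02,-0.055],"gripper":60},{"dp":[0,0,0],"angular":[0,0,0],"gripper":60}]
```

{"api": "arm_command", "payload": {
  "series": [
    {"dp": [0.188, -0.046, 0.025], "angular": [-0.011, 0.02, -0.055], "gripper": 60},
    {"dp": [0.19, -0.03, 0.031], "angular": [-0.01, 0.02, -0.055], "gripper": 60},
    {"dp": [0.19, -0.014, 0.036], "angular": [-0.011, 0.02, -0.055], "gripper": 60},
    {"dp": [0.19, 0, 0.042], "angular": [-0.011, 0.02, -0.055], "gripper": 60},
    {"dp": [0.188, 0.018, 0.048], "angular": [-0.011, 0.02, -0.055], "gripper": 60},
    {"dp": [0, 0, 0], "angular": [0, 0, 0], "gripper": 60},
    {"dp": [0, 0, 0], "angular": [0, 0, 0], "gripper": 60},
    {"dp": [0, 0, 0], "angular": [0, 0, 0], "gripper": 60}
  ]
}}

```text
clock: 11.25
position: [0.5677, -0.2835, 0.158]
ee_rot: [-0.444, -0.48, -0.517, 0.552]
contact_force: [0.3, -0.1, -0.2]
width: 0.0599
```

```bash
cat > p3.py <<'E'
from p1 import *
s,_=show()
plan([(tcp+[0,0,.04],r,2,60),(tcp,r,3,60),(tcp,r,3,60)])
d,P=wrist();cv2.imwrite('pics/w3.png',cv2.resize(d['image'],(800,600)))
m=(P[...,2]>.1)&(P[...,2]<.112)&(np.hypot(P[...,0]-.5645,P[...,1]+.282)<.03);q=P[m];print(len(q),q.mean(0),cv2.minEnclosingCircle((q[:,:2]*1000).astype(np.float32)))
E
python3 p3.py | tail -6
```

```text
t 11.25 p [ 0.5677 -0.2835  0.158 ] F [ 0.3 -0.1 -0.2] w 0.05989067510965362 q [-0.534  0.482  1.373 -0.069  1.414  1.123]
[[-0.143  0.987 -0.071]
 [ 0.006 -0.071 -0.997]
 [-0.99  -0.144  0.004]]
[{"dp":[0.191,0.003,-0.006],"angular":[0.002,0.002,0.001],"gripper":60},{"dp":[0.192,0.003,-0.006],"angular":[0.003,0.001,0.002],"gripper":60},{"dp":[0.11,0.015,-0],"angular":[0,0,-0],"gripper":60},{"dp":[0.11,0.016,-0],"angular":[0,0,-0],"gripper":60},{"dp":[0.11,0.015,-0],"angular":[0,0,-0],"gripper":60},{"dp":[0,0,-0],"angular":[0,0,-0],"gripper":60},{"dp":[0,0,-0],"angular":[0,0,-0],"gripper":60},{"dp":[0,0,-0],"angular":[0,0,-0],"gripper":60}]
2297 [ 0.56479044 -0.28529927  0.10497627] ((563.0201416015625, -285.0101623535156), 20.357250213623047)
```

View pics/w3.png

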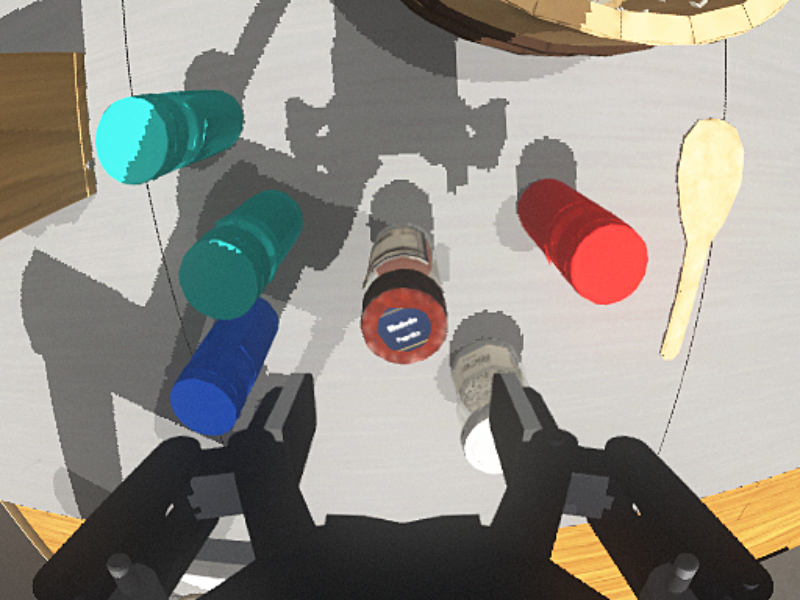

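The wrist picture shows the spice jar's lid at (404,325), centred between the fingers. The blue, teal, red and wide jars are clear of the finger paths. Next I descend and grip.

{"api": "arm_command", "payload": {
  "series": [
    {"dp": [0.19, 0.003, 0], "angular": [0.002, 0, 0], "gripper": 60},
    {"dp": [0.19, 0.003, 0], "angular": [0.002, 0, 0], "gripper": 60},
    {"dp": [0.11, 0.015, 0], "angular": [0, 0, 0], "gripper": 60},
    {"dp": [0.11, 0.015, 0], "angular": [0, 0, 0], "gripper": 60},
    {"dp": [0.1, 0.015, 0], "angular": [0, 0, 0], "gripper": 60},
    {"dp": [0, 0, 0], "angular": [0, 0, 0], "gripper": 60},
    {"dp": [0, 0, 0], "angular": [0, 0, 0], "gripper": 35},
    {"dp": [0, 0, 0], "angular": [0, 0, 0], "gripper": 35}
  ],
  "grip_force": 40
}}

```text
clock: 12.3
position: [0.5642, -0.2841, 0.0796]
ee_rot: [-0.449, -0.484, -0.51, 0.552]
contact_force: [0.2, -0.2, -1.6]
width: 0.0393
```

{"api": "arm_command", "payload": {
  "series": [
    {"dp": [0, 0, 0], "angular": [0, 0, 0], "gripper": 30},
    {"dp": [0, 0, 0], "angular": [0, 0, 0], "gripper": 30},
    {"dp": [0, 0, 0], "angular": [0, 0, 0], "gripper": 30},
    {"dp": [-0.05, 0, 0], "angular": [0, 0, 0], "gripper": 30},
    {"dp": [-0.1, 0, 0], "angular": [0, 0, 0], "gripper": 30},
    {"dp": [-0.1, 0, 0], "angular": [0, 0, 0], "gripper": 30},
    {"dp": [-0.05, 0, 0], "angular": [0, 0, 0], "gripper": 30},
    {"dp": [0, 0, 0], "angular": [0, 0, 0], "gripper": 30}
  ]
}}

```text
clock: 13.3
position: [0.57, -0.2844, 0.1192]
ee_rot: [-0.45, -0.484, -0.509, 0.552]
contact_force: [-1.0, -0.6, -0.4]
width: 0.0392
```

Run:
```python
from h import *
s,r=show()
for n in('scene','side'):
    d=get_image(n);P=cloud(d);p=np.array(s['position'])
    np.savez(n+'2.npz',**d)
    b=d['image'].astype(int)
    m=(np.linalg.norm(P-p,axis=-1)<.09)&(P[...,2]<p[2]-.005)&(P[...,2]>.03)&(np.hypot(P[...,0]-p[0],P[...,1]-p[1])<.035);q=P[m]
    print(n,len(q),q.min(0).round(3),q.max(0).round(3))
    for z0 in np.arange(.03,.13,.015):
        t=q[(q[:,2]>=z0)&(q[:,2]<z0+.015)]
        if len(t)>8: print(round(z0,3),t.mean(0).round(4),len(t))
```

```text
t 13.3 p [ 0.57   -0.2844  0.1192] F [-1.  -0.6 -0.4] w 0.03924906234203239 q [-0.533  0.503  1.435 -0.07   1.312  1.137]
[[-0.127  0.989 -0.077]
 [-0.003 -0.078 -0.997]
 [-0.992 -0.127  0.013]]
scene 196 [ 0.553 -0.301  0.042] [ 0.591 -0.261  0.114]
0.045 [ 0.5819 -0.2742  0.052 ] 42
0.06 [ 0.5815 -0.2738  0.0681] 43
0.075 [ 0.5841 -0.2758  0.0826] 42
0.09 [ 0.5823 -0.2742  0.0977] 43
0.105 [ 0.584  -0.2752  0.1092] 24
side 212 [ 0.551 -0.295  0.041] [ 0.59  -0.263  0.114]
0.045 [ 0.579  -0.2727  0.052 ] 38
0.06 [ 0.5781 -0.2724  0.067 ] 46
0.075 [ 0.5798 -0.273   0.0823] 45
0.09 [ 0.5779 -0.2728  0.0974] 48
0.105 [ 0.5811 -0.2734  0.1096] 29
```

```bash
cat > ins.py <<'E'
from h import *
RG=rot([-.4495,-.484,-.5095,.552]);TG=np.array([.5642,-.2841,.0796]);FOOT=RG.inv().apply(np.array([.564,-.284,0])-TG);AX=RG.inv().apply([0,0,1.])
ax=np.cross([0,0,1],U);RI=R.from_rotvec(ax/np.linalg.norm(ax)*np.arccos(U[2]/np.linalg.norm(U)))*RG
def tcp_ins(out,seat=None): return (SEAT if seat is None else seat)+out*U-RI.apply(FOOT)
def part(f): return R.from_rotvec(ax/np.linalg.norm(ax)*f*np.arccos(U[2]))*RG
if __name__=='__main__':
    print(RI.apply(AX),U)
    for o in(0,.08,.17):
        b=ik(tcp_ins(o),RI,[.1,.3,1.9,-.2,.4,1.9]);print(o,tcp_ins(o).round(3),b[0].round(2),round(b[1],5))
    show()
    plan([((.565,-.284,.225),RG,2,30),((.535,-.15,.26),part(.15),4,30),((.535,-.02,.255),part(.5),4,30),(tcp_ins(.17),RI,4,30),(tcp_ins(.17),RI,2,30)])
E
python3 ins.py
```

```text
[-0.64080588  0.05100047  0.76600703] [-0.6408  0.051   0.766 ]
0 [0.654 0.087 0.093] [ 0.08  0.33  2.   -0.39  0.27  2.08] 0.0
0.08 [0.603 0.092 0.155] [ 0.1   0.18  2.02 -0.29  0.4   1.99] 0.0
0.17 [0.545 0.096 0.224] [ 0.13  0.01  2.01 -0.23  0.58  1.94] 0.0
t 13.4 p [ 0.5696 -0.2842  0.1185] F [ 0.2  0.9 -1.1] w 0.039352914162813044 q [-0.533  0.504  1.437 -0.07   1.312  1.137]
[[-0.128  0.989 -0.077]
 [-0.003 -0.078 -0.997]
 [-0.992 -0.128  0.013]]
[{"dp":[-0.438,-0.076,0.006],"angular":[0,0,0],"gripper":30},{"dp":[-0.438,-0.075,0.007],"angular":[0,0,0],"gripper":30},{"dp":[-0.065,-0.093,-0.273],"angular":[0,0,0.017],"gripper":30},{"dp":[-0.067,-0.091,-0.272],"angular":[0,0,0.017],"gripper":30},{"dp":[-0.07,-0.089,-0.273],"angular":[0.001,0,0.016],"gripper":30},{"dp":[-0.072,-0.088,-0.273],"angular":[0,0,0.017],"gripper":30},{"dp":[0.007,-0.021,-0.27],"angular":[0,0,0.039],"gripper":30},{"dp":[0.007,-0.021,-0.27],"angular":[0.001,0,0.039],"gripper":30}]
[{"dp":[0.004,-0.023,-0.27],"angular":[0,0,0.039],"gripper":30},{"dp":[0.004,-0.022,-0.27],"angular":[0.001,-0.001,0.039],"gripper":30},{"dp":[0.061,-0.013,-0.244],"angular":[0.001,0,0.055],"gripper":30},{"dp":[0.059,-0.018,-0.243],"angular":[0,0,0.056],"gripper":30},{"dp":[0.057,-0.024,-0.244],"angular":[0.001,0,0.055],"gripper":30},{"dp":[0.056,-0.029,-0.244],"angular":[0.001,0,0.056],"gripper":30},{"dp":[0,0,0],"angular":[0,0,-0],"gripper":30},{"dp":[0,0,0],"angular":[0,0,-0],"gripper":30}]
```

{"api": "arm_command", "payload": {
  "series": [
    {"dp": [-0.43, -0.07, 0], "angular": [0, 0, 0], "gripper": 30},
    {"dp": [-0.43, -0.07, 0], "angular": [0, 0, 0], "gripper": 30},
    {"dp": [-0.065, -0.093, -0.27], "angular": [0, 0, 0.017], "gripper": 30},
    {"dp": [-0.067, -0.091, -0.27], "angular": [0, 0, 0.017], "gripper": 30},
    {"dp": [-0.07, -0.089, -0.27], "angular": [0, 0, 0.017], "gripper": 30},
    {"dp": [-0.07, -0.088, -0.27], "angular": [0, 0, 0.017], "gripper": 30},
    {"dp": [0.007, -0.021, -0.27], "angular": [0, 0, 0.039], "gripper": 30},
    {"dp": [0.007, -0.021, -0.27], "angular": [0, 0, 0.039], "gripper": 30}
  ]
}}

```text
clock: 14.4
position: [0.5341, -0.081, 0.2547]
ee_rot: [0.507, 0.541, 0.451, -0.497]
contact_force: [0.7, -0.1, -0.9]
width: 0.0393
```

Run:
```python
from ins import *
show()
plan([((.535,.02,.255),part(.6),3,30),(tcp_ins(.17),RI,4,30),(tcp_ins(.17),RI,1,30)])
```

```text
t 14.4 p [ 0.5341 -0.081   0.2547] F [ 0.7 -0.1 -0.9] w 0.03925019397454971 q [-0.288  0.156  1.611  0.013  1.275  1.361]
[[ 0.098  0.992 -0.081]
 [-0.016 -0.08  -0.997]
 [-0.995  0.099  0.008]]
[{"dp":[-0.005,-0.02,-0.28],"angular":[0,-0.001,0.041],"gripper":30},{"dp":[-0.007,-0.019,-0.28],"angular":[0,-0.001,0.04],"gripper":30},{"dp":[-0.008,-0.019,-0.28],"angular":[0,-0.001,0.041],"gripper":30},{"dp":[0.063,-0.011,-0.16],"angular":[0.001,0,0.044],"gripper":30},{"dp":[0.062,-0.016,-0.161],"angular":[0,0,0.045],"gripper":30},{"dp":[0.06,-0.019,-0.16],"angular":[0.001,0,0.044],"gripper":30},{"dp":[0.059,-0.025,-0.161],"angular":[0,0,0.045],"gripper":30},{"dp":[0,0,0],"angular":[0,0,-0],"gripper":30}]
```

{"api": "arm_command", "payload": {
  "series": [
    {"dp": [0, -0.02, -0.28], "angular": [0, 0, 0.04], "gripper": 30},
    {"dp": [-0.007, -0.02, -0.28], "angular": [0, 0, 0.04], "gripper": 30},
    {"dp": [-0.008, -0.02, -0.28], "angular": [0, 0, 0.04], "gripper": 30},
    {"dp": [0.06, -0.011, -0.16], "angular": [0, 0, 0.044], "gripper": 30},
    {"dp": [0.06, -0.016, -0.16], "angular": [0, 0, 0.045], "gripper": 30},
    {"dp": [0.06, -0.019, -0.16], "angular": [0, 0, 0.044], "gripper": 30},
    {"dp": [0.06, -0.025, -0.16], "angular": [0, 0, 0.045], "gripper": 30},
    {"dp": [0, 0, 0], "angular": [0, 0, 0], "gripper": 30}
  ]
}}

```text
clock: 15.4
position: [0.5365, 0.1035, 0.2184]
ee_rot: [0.609, 0.631, 0.313, -0.364]
contact_force: [-0.4, 0.4, -1.1]
width: 0.0393
```

```bash
cat > off.py <<'E'
from ins import *
def off(seat=None):
    s,r=show();p=np.array(s['position']);S=SEAT if seat is None else seat
    f=p+r.apply(FOOT)-S;a=f@U/(U@U)**.5;lat=f-a*U;axw=r.apply(AX)
    print('foot along',round(a*1000,1),'lateral mm',(lat*1000).round(1),'axis err deg (tool)',np.degrees((r.inv()*RI).as_rotvec()).round(2))
if __name__=='__main__':
    off();d,P=wrist();np.savez('w4.npz',P=P,im=d['image']);cv2.imwrite('pics/w4.png',cv2.resize(d['image'],(800,600)))
    plan([(tcp_ins(.085),RI,6,30),(tcp_ins(.085),RI,2,30)])
E
python3 off.py
```

```text
t 15.4 p [0.5365 0.1035 0.2184] F [-0.4  0.4 -1.1] w 0.03927346669188364 q [ 0.149  0.007  2.025 -0.242  0.566  1.963]
[[ 0.538  0.839 -0.078]
 [-0.049 -0.061 -0.997]
 [-0.842  0.54   0.008]]
foot along 171.7 lateral mm [-7.2  7.9 -6.5] axis err deg (tool) [ 0.25 -0.41  0.01]
[{"dp":[0.118,0.027,0.008],"angular":[0,-0.001,-0],"gripper":30},{"dp":[0.118,0.026,0.008],"angular":[0.001,0,-0],"gripper":30},{"dp":[0.119,0.027,0.008],"angular":[0,-0.001,-0.001],"gripper":30},{"dp":[0.118,0.026,0.008],"angular":[0,-0.001,0],"gripper":30},{"dp":[0.118,0.027,0.007],"angular":[0.001,-0.001,-0],"gripper":30},{"dp":[0.118,0.027,0.008],"angular":[0,0,-0],"gripper":30},{"dp":[0,0,-0],"angular":[0,0,-0],"gripper":30},{"dp":[0,0,-0],"angular":[0,0,-0],"gripper":30}]
```

View pics/w4.png

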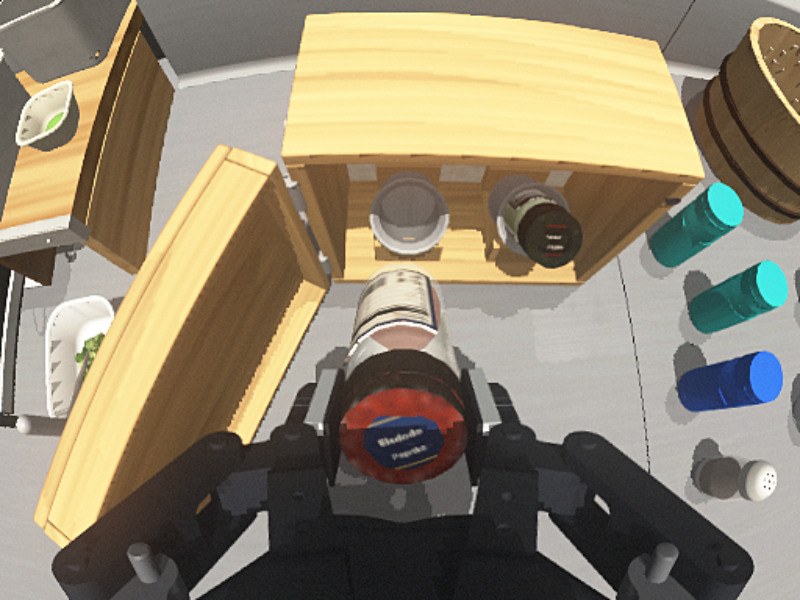

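The picture shows the jar held straight, foot up and forward at (405,275), with the empty sleeve's mouth at (409,215) in full view, clear of the door and roof. I measure the mouth and the held jar once more from this view.

```bash
cat > m4.py <<'E'
from ins import *
from scipy.optimize import least_squares
P=np.load('w4.npz')['P'];n=U/np.linalg.norm(U);ey=np.cross([0,0,1],n);ey/=np.linalg.norm(ey);ee=np.cross(ey,n)  # ey ~ -y or y
def co(X): return X@n,X@ee,X@ey
D=P-MOUTH;a,b,y=co(D)
m=(np.hypot(b,y)<.036)&(a>-.07)&(a<.012)
v,u=np.nonzero(m);print('px',u.min(),u.max(),v.min(),v.max(),m.sum())
amax=np.percentile(a[m&(np.hypot(b,y)>.022)],98);print('rim a',amax)
t=m&(abs(a-amax)<.003);c,rr=cv2.minEnclosingCircle(np.stack([b[t],y[t]],1).astype(np.float32)*1000);print('rim circle mm (ee,ey)',c,rr,t.sum(),'ee',ee.round(3),'ey',ey.round(3))
# circle LSQ at outer points by angle
# jar cylinder fit using pose of image
pos=np.array([.5365,.1035,.2184]);r=rot([.609,.631,.313,-.364]);f=pos+r.apply(FOOT);ax_=r.apply(AX);D=P-f;h=D@ax_;rad=np.linalg.norm(D-h[...,None]*ax_,axis=-1)
m=(h>-.01)&(h<.07)&(rad<.035)
q=D[m]
e1=np.cross(ax_,[0,1,0]);e1/=np.linalg.norm(e1);e2=np.cross(ax_,e1)
def fit(p):
    A=np.array([*p[:2]]);sl=p[2:];hh=q@ax_
    x=q@e1-A[0]-sl[0]*hh;z=q@e2-A[1]-sl[1]*hh;return np.hypot(x,z)-.0205
s=least_squares(fit,[0,0,0,0],loss='soft_l1',f_scale=.001)
print('jar n',m.sum(),'offset mm e1,e2',(s.x[:2]*1000).round(2),'slope deg',np.degrees(s.x[2:]).round(2),'res mm',np.abs(s.fun).mean()*1000,'hmin',np.percentile(q@ax_,1))
print('foot corr world mm',((s.x[0]*e1+s.x[1]*e2)*1000).round(2),'e1',e1.round(2),'e2',e2.round(2))
E
python3 m4.py
```

```text
px 236 286 105 162 2372
rim a -0.0003622986922855052
rim circle mm (ee,ey) (0.10549329966306686, 0.20096582174301147) 29.404521942138672 467 ee [-0.764  0.061 -0.643] ey [-0.079 -0.997  0.   ]
jar n 2411 offset mm e1,e2 [0.71 1.48] slope deg [ 0.08 -0.49] res mm 0.26756090726304554 hmin 0.004727798369305998
foot corr world mm [-0.59 -1.47 -0.41] e1 [-0.77  0.   -0.64] e2 [-0.03 -1.    0.03]
```

```bash
sed -i "s/^ax=np.cross/FOOT=FOOT+rot([.609,.631,.313,-.364]).inv().apply([-.0006,-.0015,-.0004])\nax=np.cross/" ins.py
python3 - <<'E'
from off import *
off()
plan([(tcp_ins(.085),RI,5,30),(tcp_ins(.085),RI,3,30)])
E
```

```text
t 15.45 p [0.5379 0.103  0.2197] F [ 0.4 -0.4 -0.6] w 0.03940535596112939 q [ 0.148  0.007  2.022 -0.241  0.566  1.963]
[[ 0.54   0.838 -0.079]
 [-0.049 -0.062 -0.997]
 [-0.841  0.542  0.008]]
foot along 171.8 lateral mm [-6.3  5.9 -5.6] axis err deg (tool) [ 0.18 -0.4  -0.11]
[{"dp":[0.142,0.033,0.007],"angular":[0,-0.001,-0],"gripper":30},{"dp":[0.142,0.033,0.007],"angular":[0.001,-0.001,-0],"gripper":30},{"dp":[0.141,0.033,0.007],"angular":[0,-0.001,-0.001],"gripper":30},{"dp":[0.142,0.033,0.007],"angular":[0.001,-0.001,0],"gripper":30},{"dp":[0.142,0.033,0.006],"angular":[0,0,-0],"gripper":30},{"dp":[0,0,-0],"angular":[0,0,-0],"gripper":30},{"dp":[0,0,-0],"angular":[0,0,-0],"gripper":30},{"dp":[0,0,-0],"angular":[0,0,-0],"gripper":30}]
```

{"api": "arm_command", "payload": {
  "series": [
    {"dp": [0.142, 0.033, 0.007], "angular": [0, -0.001, 0], "gripper": 30},
    {"dp": [0.142, 0.033, 0.007], "angular": [0, -0.001, 0], "gripper": 30},
    {"dp": [0.142, 0.033, 0.007], "angular": [0, -0.001, 0], "gripper": 30},
    {"dp": [0.142, 0.033, 0.007], "angular": [0, -0.001, 0], "gripper": 30},
    {"dp": [0.142, 0.033, 0.006], "angular": [0, 0, 0], "gripper": 30},
    {"dp": [0, 0, 0], "angular": [0, 0, 0], "gripper": 30},
    {"dp": [0, 0, 0], "angular": [0, 0, 0], "gripper": 30},
    {"dp": [0, 0, 0], "angular": [0, 0, 0], "gripper": 30}
  ]
}}

```text
clock: 16.45
position: [0.6078, 0.0896, 0.155]
ee_rot: [0.61, 0.631, 0.309, -0.368]
contact_force: [-0.3, 0.8, -0.5]
width: 0.0395
```

Run:
```python
from off import *
off()
plan([(tcp_ins(.065),RI,2,30),(tcp_ins(.025),RI,5,30),(tcp_ins(.025),RI,1,30)])
```

```text
t 16.45 p [0.6078 0.0896 0.155 ] F [-0.3  0.8 -0.5] w 0.039525764515519674 q [ 0.1    0.182  2.012 -0.291  0.4    1.99 ]
[[ 0.539  0.838 -0.087]
 [-0.058 -0.066 -0.996]
 [-0.841  0.542  0.014]]
foot along 76.8 lateral mm [ 2.7 -3.4  2.5] axis err deg (tool) [-0.02  0.13 -0.1 ]
[{"dp":[0.05,-0.009,-0.013],"angular":[0,0.001,-0.001],"gripper":30},{"dp":[0.051,-0.009,-0.014],"angular":[0,0,-0],"gripper":30},{"dp":[0.066,0.008,-0.001],"angular":[0,0,-0],"gripper":30},{"dp":[0.066,0.009,-0.001],"angular":[0,0,-0],"gripper":30},{"dp":[0.066,0.008,-0.001],"angular":[0,0,-0],"gripper":30},{"dp":[0.066,0.009,-0],"angular":[0,0,-0],"gripper":30},{"dp":[0.066,0.008,-0.001],"angular":[0,0,-0],"gripper":30},{"dp":[0,0,-0],"angular":[0,0,-0],"gripper":30}]
```

{"api": "arm_command", "payload": {
  "series": [
    {"dp": [0.03, -0.009, -0.013], "angular": [0, 0, 0], "gripper": 30},
    {"dp": [0.03, -0.009, -0.013], "angular": [0, 0, 0], "gripper": 30},
    {"dp": [0.03, 0, 0], "angular": [0, 0, 0], "gripper": 30},
    {"dp": [0, 0, 0], "angular": [0, 0, 0], "gripper": 30},
    {"dp": [0, 0, 0], "angular": [0, 0, 0], "gripper": 30},
    {"dp": [0, 0, 0], "angular": [0, 0, 0], "gripper": 30},
    {"dp": [0, 0, 0], "angular": [0, 0, 0], "gripper": 30},
    {"dp": [0, 0, 0], "angular": [0, 0, 0], "gripper": 30}
  ]
}}

```text
clock: 17.45
position: [0.6121, 0.0929, 0.1456]
ee_rot: [0.61, 0.631, 0.309, -0.367]
contact_force: [0.3, 0.4, -1.0]
width: 0.0395
```

Run:
```python
from off import *
off()
plan([(tcp_ins(.025),RI,6,30),(tcp_ins(.025),RI,2,30)])
```

```text
t 17.45 p [0.6121 0.0929 0.1456] F [ 0.3  0.4 -1. ] w 0.039478347310951095 q [ 0.106  0.201  2.018 -0.318  0.375  2.023]
[[ 0.541  0.837 -0.086]
 [-0.058 -0.065 -0.996]
 [-0.839  0.544  0.013]]
foot along 67.0 lateral mm [0.9 0.4 0.7] axis err deg (tool) [ 0.    0.09 -0.24]
[{"dp":[0.058,0.006,-0],"angular":[0,0,-0],"gripper":30},{"dp":[0.058,0.006,-0],"angular":[0,0,-0.001],"gripper":30},{"dp":[0.058,0.006,-0],"angular":[0,0,-0],"gripper":30},{"dp":[0.058,0.006,-0],"angular":[0,0.001,-0.001],"gripper":30},{"dp":[0.058,0.007,0],"angular":[0,0,-0],"gripper":30},{"dp":[0.058,0.006,0],"angular":[0,0,-0.001],"gripper":30},{"dp":[0,0,0],"angular":[0,0,0],"gripper":30},{"dp":[0,0,0],"angular":[0,0,0],"gripper":30}]
```

Lateral error is about 1 mm. I insert halfway.

{"api": "arm_command", "payload": {
  "series": [
    {"dp": [0.05, 0.006, 0], "angular": [0, 0, 0], "gripper": 30},
    {"dp": [0.05, 0.006, 0], "angular": [0, 0, 0], "gripper": 30},
    {"dp": [0.05, 0.006, 0], "angular": [0, 0, 0], "gripper": 30},
    {"dp": [0.05, 0.006, 0], "angular": [0, 0, 0], "gripper": 30},
    {"dp": [0.05, 0.006, 0], "angular": [0, 0, 0], "gripper": 30},
    {"dp": [0.04, 0.006, 0], "angular": [0, 0, 0], "gripper": 30},
    {"dp": [0, 0, 0], "angular": [0, 0, 0], "gripper": 30},
    {"dp": [0, 0, 0], "angular": [0, 0, 0], "gripper": 30}
  ]
}}

```text
clock: 18.45
position: [0.6364, 0.0903, 0.1162]
ee_rot: [0.61, 0.631, 0.309, -0.367]
contact_force: [0.7, -0.6, -0.7]
width: 0.0395
```

Run:
```python
from off import *
off()
plan([(tcp_ins(.007),RI,3,30),(tcp_ins(.007),RI,5,30)])
```

```text
t 18.45 p [0.6364 0.0903 0.1162] F [ 0.7 -0.6 -0.7] w 0.03946829936473769 q [ 0.095  0.272  2.012 -0.362  0.312  2.062]
[[ 0.54   0.837 -0.086]
 [-0.058 -0.065 -0.996]
 [-0.84   0.543  0.013]]
foot along 28.8 lateral mm [ 0.6 -0.2  0.5] axis err deg (tool) [-0.    0.1  -0.19]
[{"dp":[0.06,0.006,-0.001],"angular":[0,0,-0.001],"gripper":30},{"dp":[0.06,0.006,-0.001],"angular":[0,0.001,-0],"gripper":30},{"dp":[0.06,0.006,-0.001],"angular":[0,0,-0.001],"gripper":30},{"dp":[0,0,-0],"angular":[0,0,-0],"gripper":30},{"dp":[0,0,-0],"angular":[0,0,-0],"gripper":30},{"dp":[0,0,-0],"angular":[0,0,-0],"gripper":30},{"dp":[0,0,-0],"angular":[0,0,-0],"gripper":30},{"dp":[0,0,-0],"angular":[0,0,-0],"gripper":30}]
```

{"api": "arm_command", "payload": {
  "series": [
    {"dp": [0.05, 0.005, 0], "angular": [0, 0, 0], "gripper": 30},
    {"dp": [0.05, 0.005, 0], "angular": [0, 0, 0], "gripper": 30},
    {"dp": [0.05, 0.005, 0], "angular": [0, 0, 0], "gripper": 30},
    {"dp": [0, 0, 0], "angular": [0, 0, 0], "gripper": 30},
    {"dp": [0, 0, 0], "angular": [0, 0, 0], "gripper": 54},
    {"dp": [0, 0, 0], "angular": [0, 0, 0], "gripper": 54},
    {"dp": [0, 0, 0], "angular": [0, 0, 0], "gripper": 54},
    {"dp": [0, 0, 0], "angular": [0, 0, 0], "gripper": 54}
  ]
}}

```text
clock: 19.45
position: [0.6492, 0.0894, 0.1024]
ee_rot: [0.61, 0.631, 0.308, -0.366]
contact_force: [0.4, -0.3, -0.9]
width: 0.0543
```

```bash
cat > cap.py <<'E'
from off import *
off();d,P=wrist();np.savez('w5.npz',P=P,im=d['image']);cv2.imwrite('pics/w5.png',cv2.resize(d['image'],(800,600)))
n=U/np.linalg.norm(U);D=P-SEAT;h=D@n;rad=np.linalg.norm(D-h[...,None]*n,axis=-1);m=(rad<.016)&(h>.07)&(h<.16)
print('lid height along axis mm',np.percentile(h[m],[5,50,95])*1000,m.sum())
E
python3 cap.py
```

```text
t 19.45 p [0.6492 0.0894 0.1024] F [ 0.4 -0.3 -0.9] w 0.05428372351329358 q [ 0.09   0.307  2.007 -0.392  0.28   2.089]
[[ 0.542  0.836 -0.086]
 [-0.057 -0.065 -0.996]
 [-0.838  0.545  0.013]]
foot along 10.0 lateral mm [ 1.5 -0.2  1.3] axis err deg (tool) [-0.    0.05 -0.35]
lid height along axis mm [101.35990717 105.80323406 107.0629332 ] 2545
```

The lid top is at 105.8 mm along the axis (105 expected), so the jar slid home. I back off, close the fingers and give the lid a light confirming push.

{"api": "arm_command", "payload": {
  "series": [
    {"dp": [-0.12, -0.015, 0], "angular": [0, 0, 0], "gripper": 54},
    {"dp": [-0.12, -0.015, 0], "angular": [0, 0, 0], "gripper": 54},
    {"dp": [-0.12, -0.015, 0], "angular": [0, 0, 0], "gripper": 54},
    {"dp": [-0.1, -0.015, 0], "angular": [0, 0, 0], "gripper": 54},
    {"dp": [0, 0, 0], "angular": [0, 0, 0], "gripper": 0},
    {"dp": [0, 0, 0], "angular": [0, 0, 0], "gripper": 0},
    {"dp": [0, 0, 0], "angular": [0, 0, 0], "gripper": 0},
    {"dp": [0, 0, 0], "angular": [0, 0, 0], "gripper": 0}
  ]
}}

```text
clock: 20.5
position: [0.6104, 0.0935, 0.1486]
ee_rot: [0.611, 0.632, 0.308, -0.365]
contact_force: [-0.3, -0.1, -0.0]
width: -0.0003
```

```bash
cat > push.py <<'E'
from off import *
s,r=show();p=np.array(s['position'])-SEAT;a=p@U/np.linalg.norm(U);print('tcp along',a*1000,'lat',((p-a*U)*1000).round(1))
plan([(SEAT+.112*U,r,5,0),(SEAT+.102*U,r,3,0)])
E
python3 push.py
```

```text
t 20.5 p [0.6104 0.0935 0.1486] F [-0.3 -0.1 -0. ] w -0.00033845724104297916 q [ 0.107  0.194  2.02  -0.317  0.377  2.022]
[[ 0.544  0.835 -0.085]
 [-0.057 -0.065 -0.996]
 [-0.837  0.546  0.012]]
tcp along 150.05609298606555 lat [1.9 2.3 1.4]
[{"dp":[0.063,0.004,0.003],"angular":[0,0,0],"gripper":0},{"dp":[0.064,0.004,0.004],"angular":[0,0,0],"gripper":0},{"dp":[0.063,0.004,0.003],"angular":[0,0,0],"gripper":0},{"dp":[0.064,0.004,0.003],"angular":[0,0,0],"gripper":0},{"dp":[0.063,0.004,0.003],"angular":[0,0,0],"gripper":0},{"dp":[0.028,0.003,-0],"angular":[0,0,0],"gripper":0},{"dp":[0.027,0.003,-0.001],"angular":[0,0,0],"gripper":0},{"dp":[0.028,0.003,0],"angular":[0,0,0],"gripper":0}]
```

View pics/w5.png

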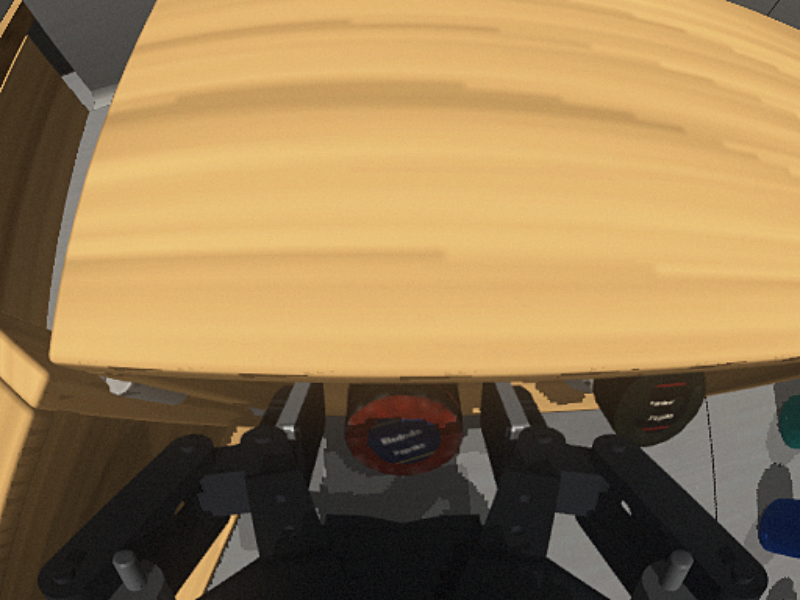

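The picture shows the jar's red lid at (404,435) released between the open fingers, seated level with the neighbouring jar's lid at (650,410). Now the light push.

{"api": "arm_command", "payload": {
  "series": [
    {"dp": [0.058, 0.004, 0.003], "angular": [0, 0, 0], "gripper": 0},
    {"dp": [0.058, 0.004, 0.003], "angular": [0, 0, 0], "gripper": 0},
    {"dp": [0.058, 0.004, 0.003], "angular": [0, 0, 0], "gripper": 0},
    {"dp": [0.058, 0.004, 0.003], "angular": [0, 0, 0], "gripper": 0},
    {"dp": [0.058, 0.004, 0.003], "angular": [0, 0, 0], "gripper": 0},
    {"dp": [0.025, 0.003, 0], "angular": [0, 0, 0], "gripper": 0},
    {"dp": [0.025, 0.003, 0], "angular": [0, 0, 0], "gripper": 0},
    {"dp": [0.025, 0.003, 0], "angular": [0, 0, 0], "gripper": 0}
  ]
}}

```text
clock: 21.5
position: [0.6423, 0.0893, 0.1162]
ee_rot: [0.612, 0.634, 0.305, -0.361]
contact_force: [-14.1, -0.5, 26.7]
width: -0.0002
```

```bash
python3 push.py | head -6
```

```text
t 21.5 p [0.6423 0.0893 0.1162] F [-14.1  -0.5  26.7] w -0.00016647733070809616 q [ 0.09   0.277  2.014 -0.375  0.29   2.071]
[[ 0.552  0.829 -0.084]
 [-0.055 -0.064 -0.996]
 [-0.832  0.555  0.01 ]]
tcp along 104.58014911782152 lat [4.6 0.4 3.8]
[{"dp":[-0.011,-0.011,0.001],"angular":[0,0,0],"gripper":0},{"dp":[-0.011,-0.012,0.002],"angular":[0,0,0],"gripper":0},{"dp":[-0.012,-0.011,0.001],"angular":[0,0,0],"gripper":0},{"dp":[-0.011,-0.011,0.002],"angular":[0,0,0],"gripper":0},{"dp":[-0.011,-0.011,0.001],"angular":[0,0,0],"gripper":0},{"dp":[0.028,0.003,-0],"angular":[0,0,0],"gripper":0},{"dp":[0.027,0.003,-0.001],"angular":[0,0,0],"gripper":0},{"dp":[0.028,0.003,0],"angular":[0,0,0],"gripper":0}]
```

The lid stopped the fingertips at 104.6 mm with about 30 N, so the jar is fully home. I retreat towards the handle.

Run:
```python
from off import *
s,r=show();p=np.array(s['position'])
plan([(p+.06*U,r,3,0),((.53,.13,.27),tilt(20),4,34),((.515,.25,.27),down(-97),4,34),((.515,.285,.27),down(-100),3,34),((.515,.285,.27),down(-100),2,34)])
for n in('scene',):
    d=get_image(n);P=cloud(d);np.savez('scene3.npz',**d)
    m=(P[...,2]>.15)&(P[...,2]<.192)&(P[...,0]>.49)&(P[...,0]<.57)&(P[...,1]>.27)&(P[...,1]<.36);q=P[m];print(len(q),q.mean(0) if len(q) else '')
    for z0 in (.15,.16,.17,.18,.185): 
        t=q[(q[:,2]>=z0)&(q[:,2]<z0+.01)]; print(z0,len(t),t.mean(0).round(4) if len(t) else '',t.min(0).round(3) if len(t) else '',t.max(0).round(3) if len(t) else '')
```

```text
t 21.5 p [0.6423 0.0893 0.1162] F [-14.1  -0.5  26.7] w -0.00016647733070809616 q [ 0.09   0.277  2.014 -0.375  0.29   2.071]
[[ 0.552  0.829 -0.084]
 [-0.055 -0.064 -0.996]
 [-0.832  0.555  0.01 ]]
[{"dp":[-0.166,-0.018,0.002],"angular":[0,0,0],"gripper":0},{"dp":[-0.165,-0.019,0.002],"angular":[0,0,0],"gripper":0},{"dp":[-0.166,-0.018,0.001],"angular":[0,0,0],"gripper":0},{"dp":[-0.276,-0.008,-0.063],"angular":[0,0.002,-0.038],"gripper":34},{"dp":[-0.275,-0.024,-0.064],"angular":[0,0.002,-0.038],"gripper":34},{"dp":[-0.273,-0.041,-0.064],"angular":[0,0.001,-0.038],"gripper":34},{"dp":[-0.27,-0.057,-0.065],"angular":[0,0.002,-0.038],"gripper":34},{"dp":[-0.018,-0.048,-0.247],"angular":[0.007,-0.001,-0.056],"gripper":34}]
[{"dp":[-0.013,-0.051,-0.246],"angular":[0.007,-0.001,-0.055],"gripper":34},{"dp":[-0.009,-0.056,-0.246],"angular":[0.006,-0.001,-0.056],"gripper":34},{"dp":[-0.005,-0.058,-0.245],"angular":[0.007,-0.001,-0.056],"gripper":34},{"dp":[0,-0.012,-0.096],"angular":[0.011,0,0],"gripper":34},{"dp":[0,-0.013,-0.097],"angular":[0.011,0,0],"gripper":34},{"dp":[0,-0.016,-0.096],"angular":[0.012,0,0],"gripper":34},{"dp":[0,0,0],"angular":[0,0,0],"gripper":34},{"dp":[0,0.001,0],"angular":[0,0,0.001],"gripper":34}]
118 [0.51812275 0.29302475 0.17026467]
0.15 34 [0.5177 0.2908 0.1532] [0.493 0.27  0.15 ] [0.531 0.31  0.16 ]
0.16 24 [0.5176 0.2924 0.1645] [0.491 0.271 0.16 ] [0.532 0.311 0.17 ]
0.17 24 [0.517  0.2917 0.1753] [0.49  0.271 0.171] [0.532 0.311 0.18 ]
0.18 30 [0.5206 0.2973 0.1861] [0.491 0.272 0.18 ] [0.532 0.311 0.19 ]
0.185 27 [0.5204 0.2979 0.1883] [0.491 0.272 0.185] [0.532 0.311 0.192]
```

{"api": "arm_command", "payload": {
  "series": [
    {"dp": [-0.166, -0.018, 0], "angular": [0, 0, 0], "gripper": 0},
    {"dp": [-0.165, -0.018, 0], "angular": [0, 0, 0], "gripper": 0},
    {"dp": [-0.166, -0.018, 0], "angular": [0, 0, 0], "gripper": 0},
    {"dp": [-0.276, -0.008, -0.03], "angular": [0, 0.002, -0.038], "gripper": 34},
    {"dp": [-0.275, -0.024, -0.064], "angular": [0, 0.002, -0.038], "gripper": 34},
    {"dp": [-0.273, -0.041, -0.064], "angular": [0, 0.002, -0.038], "gripper": 34},
    {"dp": [-0.27, -0.057, -0.065], "angular": [0, 0.002, -0.038], "gripper": 34},
    {"dp": [0, -0.048, -0.2], "angular": [0.007, 0, -0.056], "gripper": 34}
  ]
}}

```text
clock: 22.55
position: [0.5178, 0.1521, 0.2768]
ee_rot: [0.538, 0.58, 0.409, -0.456]
contact_force: [1.0, -0.5, -0.9]
width: 0.0342
```

Run:
```python
from off import *
s,r=show();p=np.array(s['position'])
plan([((.52,.285,.26),down(-100),5,34),((.52,.285,.26),down(-100),3,34)])
```

```text
t 22.55 p [0.5178 0.1521 0.2768] F [ 1.  -0.5 -0.9] w 0.03419645804536419 q [ 0.202  0.073  1.678 -0.072  1.146  1.883]
[[ 0.251  0.964 -0.088]
 [-0.016 -0.087 -0.996]
 [-0.968  0.251 -0.006]]
[{"dp":[0.024,-0.023,-0.221],"angular":[0.011,-0.002,-0.032],"gripper":34},{"dp":[0.025,-0.025,-0.22],"angular":[0.011,-0.002,-0.032],"gripper":34},{"dp":[0.026,-0.028,-0.22],"angular":[0.011,-0.003,-0.033],"gripper":34},{"dp":[0.026,-0.03,-0.22],"angular":[0.01,-0.002,-0.032],"gripper":34},{"dp":[0.027,-0.033,-0.219],"angular":[0.011,-0.002,-0.032],"gripper":34},{"dp":[0,0,-0],"angular":[0,0,-0],"gripper":34},{"dp":[0,0,-0],"angular":[0,0,-0],"gripper":34},{"dp":[0,0,-0],"angular":[0,0,-0],"gripper":34}]
```

{"api": "arm_command", "payload": {
  "series": [
    {"dp": [0.024, -0.023, -0.22], "angular": [0.011, -0.002, -0.032], "gripper": 34},
    {"dp": [0.025, -0.025, -0.22], "angular": [0.011, -0.002, -0.032], "gripper": 34},
    {"dp": [0.026, -0.028, -0.22], "angular": [0.011, -0.002, -0.032], "gripper": 34},
    {"dp": [0.026, -0.03, -0.22], "angular": [0.01, -0.002, -0.032], "gripper": 34},
    {"dp": [0.027, -0.033, -0.21], "angular": [0.011, -0.002, -0.032], "gripper": 34},
    {"dp": [0, 0, 0], "angular": [0, 0, 0], "gripper": 34},
    {"dp": [0, 0, 0], "angular": [0, 0, 0], "gripper": 34},
    {"dp": [0, 0, 0], "angular": [0, 0, 0], "gripper": 34}
  ]
}}

```text
clock: 23.55
position: [0.517, 0.288, 0.263]
ee_rot: [-0.454, -0.541, -0.456, 0.542]
contact_force: [0.0, 0.1, -0.4]
width: 0.0342
```

Run:
```python
from h import *
show();d,P=wrist();np.savez('w6.npz',P=P,im=d['image']);cv2.imwrite('pics/w6.png',cv2.resize(d['image'],(800,600)))
m=(P[...,2]>.184)&(P[...,2]<.193)&(np.hypot(P[...,0]-.529,P[...,1]-.307)<.03);q=P[m]
n,lab,st,c=cv2.connectedComponentsWithStats(m.astype(np.uint8))
for i in range(1,n):
    if st[i,4]>15: t=P[lab==i];print(st[i],t.mean(0).round(4),t.min(0).round(3),t.max(0).round(3))
```

```text
t 23.55 p [0.517 0.288 0.263] F [ 0.   0.1 -0.4] w 0.034236322105569116 q [0.389 0.287 1.411 0.003 1.445 2.133]
[[-0.003  0.985 -0.173]
 [ 0.002 -0.173 -0.985]
 [-1.    -0.003 -0.002]]
[228 189  14  14 150] [0.526  0.3037 0.1876] [0.52  0.299 0.184] [0.531 0.309 0.19 ]
```

View pics/w6.png

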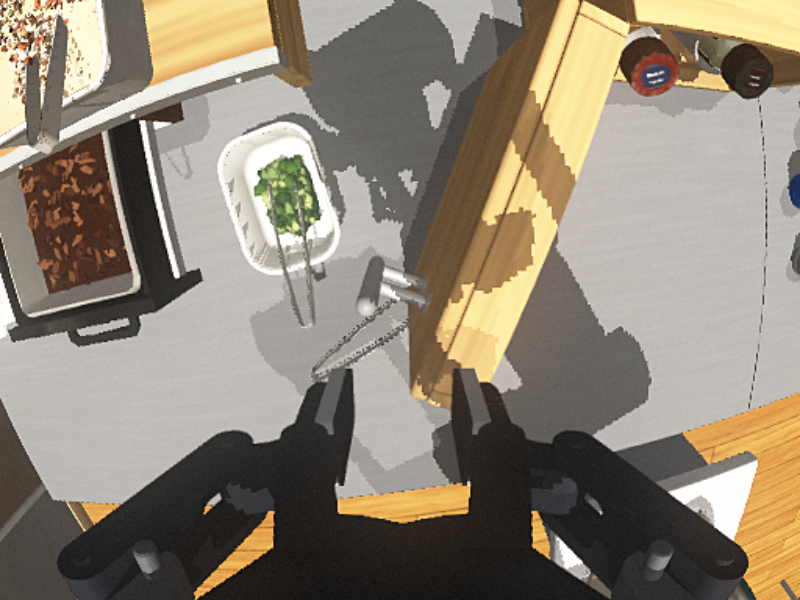

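The picture shows the handle bar's top at (370,300), at (0.526,0.304). Both lids are seen seated in the sleeves at (652,75) and (745,70). I grip the handle again.

```bash
sed -i 's/^H=.*/H=np.array([.6473,.1488])/; s/117.66/116.41/g; s/\.197\*np/.1965*np/' arc.py
python3 - <<'E'
from h import *
show()
plan([((.526,.304,.225),down(-100),3,26),((.526,.304,.225),down(-100),5,26)])
E
```

```text
t 23.6 p [0.517  0.2879 0.2631] F [-0.8 -0.6 -0.5] w 0.033861709957277504 q [0.389 0.287 1.411 0.003 1.445 2.133]
[[-0.003  0.985 -0.173]
 [ 0.003 -0.173 -0.985]
 [-1.    -0.003 -0.002]]
[{"dp":[0.106,0.017,-0.048],"angular":[0,0,0.001],"gripper":26},{"dp":[0.106,0.017,-0.048],"angular":[0,-0.001,0],"gripper":26},{"dp":[0.106,0.018,-0.048],"angular":[0.001,0,0.001],"gripper":26},{"dp":[0,0,-0],"angular":[0,0,-0],"gripper":26},{"dp":[0,0,-0],"angular":[0,0,-0],"gripper":26},{"dp":[0,0,-0],"angular":[0,0,-0],"gripper":26},{"dp":[0,0,-0],"angular":[0,0,-0],"gripper":26},{"dp":[0,0,-0],"angular":[0,0,-0],"gripper":26}]
```

{"api": "arm_command", "payload": {
  "series": [
    {"dp": [0.1, 0.017, -0.046], "angular": [0, 0, 0], "gripper": 26},
    {"dp": [0.1, 0.017, -0.046], "angular": [0, 0, 0], "gripper": 26},
    {"dp": [0.08, 0.017, -0.044], "angular": [0, 0, 0], "gripper": 26},
    {"dp": [0, 0, 0], "angular": [0, 0, 0], "gripper": 26},
    {"dp": [0, 0, 0], "angular": [0, 0, 0], "gripper": 26},
    {"dp": [0, 0, 0], "angular": [0, 0, 0], "gripper": 26},
    {"dp": [0, 0, 0], "angular": [0, 0, 0], "gripper": 26},
    {"dp": [0, 0, 0], "angular": [0, 0, 0], "gripper": 26}
  ]
}}

```text
clock: 24.6
position: [0.5261, 0.303, 0.2276]
ee_rot: [0.453, 0.542, 0.456, -0.542]
contact_force: [0.4, -0.3, -0.5]
width: 0.026
```

Run:
```python
from h import *
show()
plan([((.526,.304,.156),down(-100),4,26),((.526,.304,.156),down(-100),4,26)])
```

```text
t 24.6 p [0.5261 0.303  0.2276] F [ 0.4 -0.3 -0.5] w 0.02604322444994706 q [0.406 0.327 1.44  0.003 1.376 2.151]
[[-0.002  0.985 -0.174]
 [ 0.002 -0.174 -0.985]
 [-1.    -0.002 -0.002]]
[{"dp":[0.149,0,-0.002],"angular":[0,0,0],"gripper":26},{"dp":[0.149,0,-0.001],"angular":[0,-0.001,0.001],"gripper":26},{"dp":[0.15,-0.001,-0.002],"angular":[0,0,0],"gripper":26},{"dp":[0.149,0,-0.002],"angular":[0,0,0],"gripper":26},{"dp":[0,0,-0],"angular":[0,0,0],"gripper":26},{"dp":[0,0,-0],"angular":[0,0,0],"gripper":26},{"dp":[0,0,-0],"angular":[0,0,0],"gripper":26},{"dp":[0,0,-0],"angular":[0,0,0],"gripper":26}]
```

{"api": "arm_command", "payload": {
  "series": [
    {"dp": [0.145, 0, 0], "angular": [0, 0, 0], "gripper": 26},
    {"dp": [0.145, 0, 0], "angular": [0, 0, 0], "gripper": 26},
    {"dp": [0.145, 0, 0], "angular": [0, 0, 0], "gripper": 26},
    {"dp": [0.135, 0, 0], "angular": [0, 0, 0], "gripper": 26},
    {"dp": [0, 0, 0], "angular": [0, 0, 0], "gripper": 26},
    {"dp": [0, 0, 0], "angular": [0, 0, 0], "gripper": 5},
    {"dp": [0, 0, 0], "angular": [0, 0, 0], "gripper": 5},
    {"dp": [0, 0, 0], "angular": [0, 0, 0], "gripper": 5}
  ],
  "grip_force": 50
}}

```text
clock: 25.6
position: [0.5273, 0.3038, 0.1597]
ee_rot: [0.454, 0.544, 0.455, -0.54]
contact_force: [-0.5, 0.7, -2.5]
width: 0.0091
```

```bash
python3 arc.py 75 8 -88
```

```text
t 25.6 p [0.5273 0.3038 0.1597] F [-0.5  0.7 -2.5] w 0.009082372119213627 q [0.406 0.369 1.548 0.004 1.22  2.151]
[[ 0.003  0.985 -0.174]
 [ 0.005 -0.174 -0.985]
 [-1.     0.002 -0.005]]
th0 115.83410747351144 radius 0.1960461593690805 phi0 -100.02090766341544
[{"dp":[-0.001,-0.096,0.11],"angular":[-0.017,-0.003,-0.001],"gripper":5},{"dp":[0,-0.086,0.118],"angular":[-0.016,0,-0],"gripper":5},{"dp":[0,-0.078,0.123],"angular":[-0.017,0,-0],"gripper":5},{"dp":[0,-0.07,0.127],"angular":[-0.017,0,-0],"gripper":5},{"dp":[0,-0.063,0.132],"angular":[-0.016,0,-0],"gripper":5},{"dp":[0,-0.053,0.136],"angular":[-0.017,0,-0],"gripper":5},{"dp":[0,-0.046,0.138],"angular":[-0.017,0,-0],"gripper":5},{"dp":[0,-0.036,0.142],"angular":[-0.017,0,-0],"gripper":5}]
```

{"api": "arm_command", "payload": {
  "series": [
    {"dp": [0, -0.096, 0.11], "angular": [-0.017, 0, 0], "gripper": 5},
    {"dp": [0, -0.086, 0.118], "angular": [-0.016, 0, 0], "gripper": 5},
    {"dp": [0, -0.078, 0.123], "angular": [-0.017, 0, 0], "gripper": 5},
    {"dp": [0, -0.07, 0.127], "angular": [-0.017, 0, 0], "gripper": 5},
    {"dp": [0, -0.063, 0.132], "angular": [-0.016, 0, 0], "gripper": 5},
    {"dp": [0, -0.053, 0.136], "angular": [-0.017, 0, 0], "gripper": 5},
    {"dp": [0, -0.046, 0.138], "angular": [-0.017, 0, 0], "gripper": 5},
    {"dp": [0, -0.036, 0.142], "angular": [-0.017, 0, 0], "gripper": 5}
  ]
}}

```text
clock: 26.6
position: [0.456, 0.1869, 0.1597]
ee_rot: [0.513, 0.492, 0.512, -0.483]
contact_force: [1.4, 0.6, -4.8]
width: 0.0093
```

```bash
python3 arc.py 34 8 -74
```

```text
t 26.6 p [0.456  0.1869 0.1597] F [ 1.4  0.6 -4.8] w 0.009276466864723339 q [0.243 0.2   1.798 0.006 1.131 1.763]
[[ 0.01   0.999  0.049]
 [ 0.008  0.049 -0.999]
 [-1.     0.01  -0.008]]
th0 74.83805806603078 radius 0.19508340244550884 phi0 -87.19391388341319
[{"dp":[-0.001,-0.041,0.14],"angular":[-0.018,-0.005,-0.007],"gripper":5},{"dp":[0,-0.02,0.144],"angular":[-0.019,0,0],"gripper":5},{"dp":[0,-0.012,0.146],"angular":[-0.018,0,0],"gripper":5},{"dp":[0,-0.003,0.146],"angular":[-0.018,0,0],"gripper":5},{"dp":[0,0.006,0.145],"angular":[-0.019,0,0],"gripper":5},{"dp":[0,0.015,0.146],"angular":[-0.018,0,0],"gripper":5},{"dp":[0,0.023,0.144],"angular":[-0.018,0,0],"gripper":5},{"dp":[0,0.033,0.142],"angular":[-0.019,0,0],"gripper":5}]
```

{"api": "arm_command", "payload": {
  "series": [
    {"dp": [0, -0.041, 0.14], "angular": [-0.018, -0.004, -0.006], "gripper": 5},
    {"dp": [0, -0.02, 0.144], "angular": [-0.018, 0, 0], "gripper": 5},
    {"dp": [0, -0.012, 0.146], "angular": [-0.018, 0, 0], "gripper": 5},
    {"dp": [0, -0.003, 0.146], "angular": [-0.018, 0, 0], "gripper": 5},
    {"dp": [0, 0.006, 0.145], "angular": [-0.018, 0, 0], "gripper": 5},
    {"dp": [0, 0.015, 0.146], "angular": [-0.018, 0, 0], "gripper": 5},
    {"dp": [0, 0.023, 0.144], "angular": [-0.018, 0, 0], "gripper": 5},
    {"dp": [0, 0.033, 0.142], "angular": [-0.018, 0, 0], "gripper": 5}
  ]
}}

```text
clock: 27.6
position: [0.4784, 0.0503, 0.1597]
ee_rot: [0.567, 0.427, 0.566, -0.42]
contact_force: [0.1, 0.5, -2.1]
width: 0.0086
```

```bash
python3 arc.py 3 8 -62
```

```text
t 27.6 p [0.4784 0.0503 0.1597] F [ 0.1  0.5 -2.1] w 0.008610559263836892 q [-0.045  0.186  1.818  0.008  1.132  1.236]
[[ 0.007  0.959  0.283]
 [ 0.007  0.283 -0.959]
 [-1.     0.008 -0.005]]
th0 33.35410703474673 radius 0.19552884542899965 phi0 -73.58589199940856
[{"dp":[0,0.022,0.106],"angular":[-0.016,-0.003,-0.005],"gripper":5},{"dp":[0,0.033,0.103],"angular":[-0.016,0,-0],"gripper":5},{"dp":[0,0.038,0.102],"angular":[-0.016,0,-0],"gripper":5},{"dp":[0,0.042,0.1],"angular":[-0.016,0,-0],"gripper":5},{"dp":[0,0.046,0.098],"angular":[-0.016,0,-0],"gripper":5},{"dp":[0,0.05,0.096],"angular":[-0.017,0,-0],"gripper":5},{"dp":[0,0.054,0.094],"angular":[-0.016,0,-0],"gripper":5},{"dp":[0,0.057,0.092],"angular":[-0.016,0,-0],"gripper":5}]
```

{"api": "arm_command", "payload": {
  "series": [
    {"dp": [0, 0.022, 0.106], "angular": [-0.016, -0.003, -0.004], "gripper": 5},
    {"dp": [0, 0.033, 0.103], "angular": [-0.016, 0, 0], "gripper": 5},
    {"dp": [0, 0.038, 0.102], "angular": [-0.016, 0, 0], "gripper": 5},
    {"dp": [0, 0.042, 0.1], "angular": [-0.016, 0, 0], "gripper": 5},
    {"dp": [0, 0.046, 0.098], "angular": [-0.016, 0, 0], "gripper": 5},
    {"dp": [0, 0.05, 0.096], "angular": [-0.016, 0, 0], "gripper": 5},
    {"dp": [0, 0.054, 0.094], "angular": [-0.016, 0, 0], "gripper": 5},
    {"dp": [0, 0.05, 0.08], "angular": [-0.016, 0, 0], "gripper": 5}
  ]
}}

```text
clock: 28.6
position: [0.5493, -0.0206, 0.1597]
ee_rot: [0.606, 0.363, 0.609, -0.36]
contact_force: [0.0, 3.0, -1.7]
width: 0.009
```

```bash
python3 arc.py -2 4 -60
```

```text
t 28.6 p [ 0.5493 -0.0206  0.1597] F [ 0.   3.  -1.7] w 0.008968172242282935 q [-0.168  0.29   1.672  0.007  1.184  0.903]
[[-0.002  0.879  0.477]
 [ 0.007  0.477 -0.879]
 [-1.     0.001 -0.007]]
th0 3.6352199709877198 radius 0.1957280547059178 phi0 -61.51607173794249
[{"dp":[0,0.016,0.037],"angular":[-0.004,-0.004,-0.001],"gripper":5},{"dp":[0,0.022,0.034],"angular":[-0.004,0,0],"gripper":5},{"dp":[0,0.023,0.033],"angular":[-0.005,0,0],"gripper":5},{"dp":[0,0.023,0.033],"angular":[-0.004,0,0],"gripper":5}]
```

{"api": "arm_command", "payload": {
  "series": [
    {"dp": [0, 0.016, 0.037], "angular": [-0.004, 0, 0], "gripper": 5},
    {"dp": [0, 0.022, 0.034], "angular": [-0.004, 0, 0], "gripper": 5},
    {"dp": [0, 0.023, 0.033], "angular": [-0.004, 0, 0], "gripper": 5},
    {"dp": [0, 0.023, 0.033], "angular": [0, 0, 0], "gripper": 5},
    {"dp": [0, 0.023, 0.033], "angular": [0, 0, 0], "gripper": 5},
    {"dp": [0, 0.023, 0.033], "angular": [0, 0, 0], "gripper": 5},
    {"dp": [0, 0.023, 0.033], "angular": [0, 0, 0], "gripper": 5},
    {"dp": [0, 0, 0], "angular": [0, 0, 0], "gripper": 5}
  ]
}}

```text
clock: 29.6
position: [0.5561, -0.0247, 0.1599]
ee_rot: [0.591, 0.354, 0.631, -0.356]
contact_force: [2.5, 1.1, -5.2]
width: 0.0089
```

```bash
python3 arc.py -2 4 -60|head -5
```

```text
t 29.6 p [ 0.5561 -0.0247  0.1599] F [ 2.5  1.1 -5.2] w 0.008905286666359999 q [-0.181  0.325  1.619  0.018  1.252  0.866]
[[-0.05   0.868  0.494]
 [ 0.027  0.496 -0.868]
 [-0.998 -0.03  -0.048]]
th0 1.3192304114193405 radius 0.19601015655281034 phi0 -60.36016510888942
```

{"api": "arm_command", "payload": {
  "series": [
    {"dp": [0, 0.05, 0.07], "angular": [0, 0.01, 0.02], "gripper": 5},
    {"dp": [0, 0.06, 0.09], "angular": [0, 0.01, 0.02], "gripper": 5},
    {"dp": [0, 0.06, 0.09], "angular": [0, 0, 0], "gripper": 5},
    {"dp": [0, 0.06, 0.09], "angular": [0, 0, 0], "gripper": 5},
    {"dp": [0, 0, 0], "angular": [0, 0, 0], "gripper": 24},
    {"dp": [0, 0, 0], "angular": [0, 0, 0], "gripper": 24},
    {"dp": [0, 0, 0], "angular": [0, 0, 0], "gripper": 24},
    {"dp": [0, 0, 0], "angular": [0, 0, 0], "gripper": 24}
  ]
}}

```text
clock: 30.6
position: [0.5576, -0.0249, 0.1613]
ee_rot: [0.558, 0.374, 0.663, -0.331]
contact_force: [0.0, -0.3, 0.7]
width: 0.0242
```

```bash
cat > door.py <<'E'
from h import *
show()
for n in ('scene','side'):
    d=get_image(n);P=cloud(d);np.savez(n+'4.npz',**d)
    c,s=np.cos(np.radians(YAW)),np.sin(np.radians(YAW));Q=P-CAB;X=np.stack([c*Q[...,0]+s*Q[...,1],-s*Q[...,0]+c*Q[...,1],Q[...,2]],-1)
    for nm,lo,hi in(('roof',.1983,.206),('door',.190,.1975)):
        pass
    m=(X[...,2]>.188)&(X[...,2]<.206)&(X[...,0]>-.12)&(X[...,0]<.08)
    for y0 in(-.09,-.06,-.03,.06,.09):
        t=X[m&(abs(X[...,1]-y0)<.01)]
        h=np.histogram(t[:,0],bins=np.arange(-.1,.06,.004))[0]
        print(n,y0,'min x',np.percentile(t[:,0],2).round(4),'max',np.percentile(t[:,0],98).round(4),h.tolist())
    if n=='scene': cv2.imwrite('pics/s4.png',cv2.resize(d['image'][150:310,210:410],(800,600),interpolation=cv2.INTER_CUBIC))
E
python3 door.py
```

```text
t 30.6 p [ 0.5576 -0.0249  0.1613] F [ 0.  -0.3  0.7] w 0.0242207476070165 q [-0.235  0.358  1.574  0.103  1.335  0.781]
[[-0.097  0.865  0.493]
 [ 0.126  0.502 -0.856]
 [-0.987 -0.021 -0.157]]
scene -0.09 min x -0.105 max 0.051 [3, 2, 1, 14, 10, 8, 11, 11, 11, 12, 10, 5, 10, 10, 12, 11, 10, 12, 11, 12, 12, 12, 12, 11, 12, 11, 11, 14, 10, 11, 12, 13, 12, 14, 11, 11, 15, 24, 3]
scene -0.06 min x -0.0867 max 0.0515 [0, 0, 2, 10, 10, 12, 11, 6, 13, 10, 13, 6, 10, 10, 12, 14, 12, 11, 9, 12, 13, 12, 12, 11, 13, 10, 14, 13, 9, 14, 13, 14, 12, 12, 12, 14, 14, 25, 2]
scene -0.03 min x -0.0857 max 0.0513 [0, 0, 4, 7, 14, 11, 10, 11, 12, 12, 12, 8, 10, 10, 10, 12, 12, 13, 13, 11, 13, 13, 11, 15, 11, 12, 12, 10, 16, 12, 10, 17, 11, 16, 10, 14, 14, 25, 4]
scene 0.06 min x -0.0843 max 0.0515 [0, 0, 2, 12, 11, 13, 8, 14, 14, 12, 12, 9, 9, 13, 12, 14, 11, 16, 14, 11, 11, 14, 14, 13, 14, 12, 16, 12, 18, 13, 13, 14, 17, 13, 17, 13, 14, 25, 7]
scene 0.09 min x -0.0845 max 0.052 [0, 0, 2, 11, 16, 9, 13, 12, 12, 15, 11, 9, 10, 17, 11, 10, 16, 14, 13, 15, 11, 17, 12, 14, 14, 11, 15, 16, 12, 16, 14, 11, 1
[... 250 characters left out ...]
 6, 8, 10, 8, 10, 12, 11, 10, 10, 7, 11, 12, 9, 11, 11, 10, 13, 11, 14, 10, 12, 13, 11, 14, 12, 11, 12, 11, 13, 13, 12, 13, 13, 11, 12, 20, 0]
side -0.03 min x -0.0858 max 0.0507 [0, 0, 6, 9, 11, 11, 11, 11, 10, 11, 12, 6, 11, 13, 10, 9, 12, 12, 11, 12, 15, 11, 13, 12, 12, 11, 13, 10, 14, 12, 17, 13, 13, 13, 14, 17, 9, 25, 0]
side 0.06 min x -0.0855 max 0.0513 [0, 0, 4, 10, 15, 9, 15, 13, 13, 13, 14, 6, 13, 13, 14, 14, 12, 16, 12, 14, 16, 11, 16, 15, 14, 13, 13, 17, 13, 16, 15, 17, 12, 17, 15, 16, 16, 26, 2]
side 0.09 min x -0.0858 max 0.0514 [0, 0, 5, 12, 14, 13, 13, 14, 17, 13, 14, 9, 11, 15, 15, 16, 11, 17, 14, 15, 14, 15, 16, 14, 18, 15, 16, 14, 18, 16, 15, 17, 14, 17, 16, 18, 14, 31, 1]
```

View pics/s4.png

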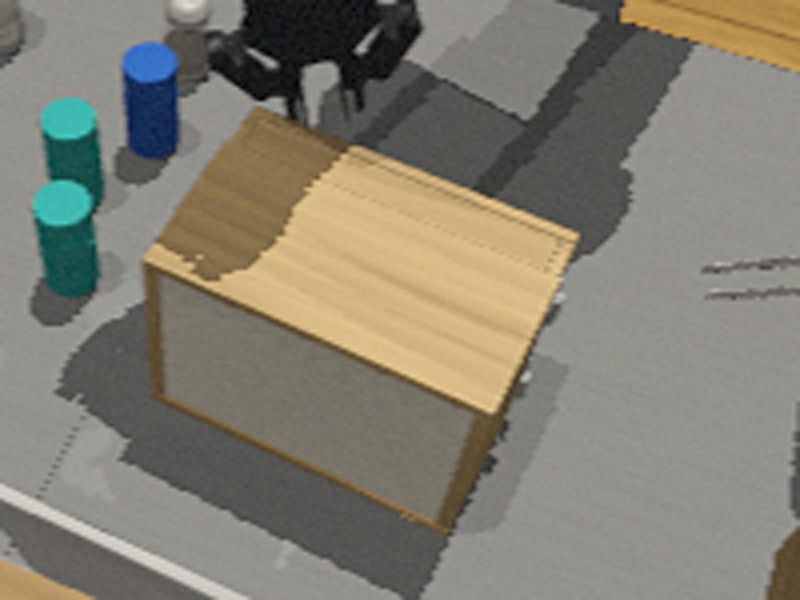

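The crop shows the door flush on the cabinet with no gap at the left corner near (255,110), and its front edge stands parallel within about 0.5°. The bystanders (blue, teal, shaker) are still standing. I open wider, straighten the tool, leave upward and make a final check.

Run:
```python
from h import *
s,r=show();p=np.array(s['position']);g=p-.0187*r.as_matrix()[:,0];q=down(-60);t=g+.0187*q.as_matrix()[:,0]
plan([(p,r,2,36),(t,q,2,36),(t+[0,0,.1],q,4,36)])
```

```text
t 30.7 p [ 0.5573 -0.0247  0.1612] F [ 0.5 -0.3  0.2] w 0.02397246636485756 q [-0.235  0.358  1.575  0.103  1.335  0.781]
[[-0.098  0.865  0.493]
 [ 0.126  0.502 -0.856]
 [-0.987 -0.021 -0.158]]
[{"dp":[0,0,0],"angular":[0,0,0],"gripper":36},{"dp":[0,0,0],"angular":[0,0,0],"gripper":36},{"dp":[-0.001,0.002,0.012],"angular":[0,-0.05,0.007],"gripper":36},{"dp":[0,0.001,0.013],"angular":[0,-0.051,0.007],"gripper":36},{"dp":[-0.208,0,-0],"angular":[0,0,-0],"gripper":36},{"dp":[-0.209,0,-0],"angular":[0,0,-0],"gripper":36},{"dp":[-0.208,0.001,-0],"angular":[0,0,-0],"gripper":36},{"dp":[-0.208,0,-0],"angular":[0,0,-0],"gripper":36}]
```

{"api": "arm_command", "payload": {
  "series": [
    {"dp": [0, 0, 0], "angular": [0, 0, 0], "gripper": 36},
    {"dp": [0, 0, 0], "angular": [0, 0, 0], "gripper": 36},
    {"dp": [0, 0.002, 0.012], "angular": [0, -0.05, 0.007], "gripper": 36},
    {"dp": [0, 0.001, 0.013], "angular": [0, -0.05, 0.007], "gripper": 36},
    {"dp": [-0.2, 0, 0], "angular": [0, 0, 0], "gripper": 36},
    {"dp": [-0.2, 0, 0], "angular": [0, 0, 0], "gripper": 36},
    {"dp": [-0.2, 0, 0], "angular": [0, 0, 0], "gripper": 36},
    {"dp": [-0.2, 0, 0], "angular": [0, 0, 0], "gripper": 36}
  ]
}}

```text
clock: 31.7
position: [0.5575, -0.0268, 0.2565]
ee_rot: [0.611, 0.353, 0.613, -0.354]
contact_force: [0.3, 0.5, 0.2]
width: 0.0361
```

```bash
cat > fin.py <<'E'
from h import *
show();d,P=wrist();cv2.imwrite('pics/w7.png',cv2.resize(d['image'],(800,600)))
m=(P[...,2]>.183)&(P[...,2]<.192)&(np.hypot(P[...,0]-.556,P[...,1]+.026)<.014);q=P[m]
if len(q): 
    t=q.mean(0);v=t[:2]-np.array([.6473,.1488]);print('bar',t.round(4),len(q),'theta deg',-np.degrees(np.arctan2(v[1],v[0]))-116.41)
# cabinet-frame face angle: door top strip front edge vs roof back edge via wrist
c,s=np.cos(np.radians(YAW)),np.sin(np.radians(YAW));Q=P-CAB;X=np.stack([c*Q[...,0]+s*Q[...,1],-s*Q[...,0]+c*Q[...,1],Q[...,2]],-1)
for nm,lo,hi in(('door',.1945,.1985),('roof',.1987,.204)):
    m=(X[...,2]>.19)&(X[...,2]<.204)&(X[...,0]>-.1)&(X[...,0]<.07)&(abs(X[...,1])<.12)
ys=np.arange(-.09,.1,.03);fr=[];bk=[]
for y in ys:
    t=X[m&(abs(X[...,1]-y)<.006)][:,0];fr.append(np.percentile(t,1) if len(t) else np.nan);bk.append(np.percentile(t,99) if len(t) else np.nan)
print('front',np.round(fr,4),'back',np.round(bk,4))
a,b=cloud(get_image('scene')),None
for nm,x,y,h in(('wide',.468,-.338,.085),('shaker',.440,-.177,.09),('blue',.5225,-.17,.106),('tealA',.5935,-.199,.106),('red',.5885,-.3775,.106)):
    m=(np.hypot(a[...,0]-x,a[...,1]-y)<.035)&(a[...,2]>h-.008)&(a[...,2]<h+.01);q=a[m];print(nm,len(q),q.mean(0).round(3) if len(q) else '','was',x,y)
E
python3 fin.py
```

```text
t 31.7 p [ 0.5575 -0.0268  0.2565] F [0.3 0.5 0.2] w 0.03613259003326244 q [-0.172  0.239  1.494 -0.002  1.412  0.876]
[[-0.004  0.866  0.5  ]
 [-0.001  0.5   -0.866]
 [-1.    -0.003 -0.001]]
bar [ 0.5609 -0.0236  0.1875] 164 theta deg 0.20156112917061364
front [-0.0888 -0.0885 -0.0889 -0.089  -0.0891 -0.0893 -0.0893] back [ 0.049   0.0487  0.0243  0.001  -0.0186 -0.0354 -0.0494]
wide 199 [ 0.47  -0.337  0.086] was 0.468 -0.338
shaker 64 [ 0.44  -0.176  0.088] was 0.44 -0.177
blue 141 [ 0.523 -0.169  0.106] was 0.5225 -0.17
tealA 148 [ 0.594 -0.199  0.106] was 0.5935 -0.199
red 132 [ 0.59  -0.376  0.106] was 0.5885 -0.3775
```

The door angle measures about 0.2°, its front edge is parallel to the cabinet, and the bystanders are unmoved within 2 mm. The robot is clear, so I hand in.

```bash
python3 -c "
from rig import *
print(sign_off())"
```

```text
the job is handed in; nothing more can be done
None
```

The job is done and handed in at about 32 s of the 72 s allowed. I opened the door to about 115° by its handle. The spice jar went foot first into the empty left sleeve, and I then swung the door shut by the handle.

**Last checks**
- **Jar:** its lid top lay 105.8 mm along the sleeve's axis after release. A fingertip push of about 30 N stopped on the lid at 104.6 mm (105 mm expected), so the jar is home.
- **Door:** the handle bar puts it at about 0.2°, its front edge is parallel to the cabinet within about 0.2°, and there is no visible gap. While the gripper still held it, the fingertip position had suggested about 1.3°; one further push followed, and the later measurement from the freed bar replaced that figure.
- **Bystanders:** the wide jar and the shaker are within about 2 mm of where they started, and so are the blue, red and nearest turquoise jars.

**One thing that went wrong:** on the first look into the cabinet I tilted the tool too steeply and drove joints 4, 5 and 6 onto their range limits. Readings were within 0.003 rad of the limits, with joints 5 and 6 just past them by 0.002 and 0.003. I backed off and used less tilt after that.

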